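# Close the bench stopcock and hang the out-of-service tag

### The job

Take the bench line out of service: first turn the red butterfly handle clockwise until it is fully closed, wings square across the line, without knocking the amber sight glass beside it. Then take the yellow tag out of its rack and hang it by its hole on the upturned peg of the station, and let go so that it hangs there freely. Leave the glassware and bottles standing where they are.

Things in the scene. Friction and masses are not known exactly. Their poses are not given: they have to be found in the camera images.
- station: Fixed station: grey console on a dark base plate 170 x 300 mm, 12 mm thick. Origin: underside of the base, under the console's middle; at yaw 0 x points away from the robot, y left, z up. Its face (150 x 190 mm) slopes up away from the robot at 40 degrees, so the handle is worked with the tool tilted about 40 degrees. Copper pipes (16 mm) rise behind it at x +62, y +130 and -130 mm.
- stopcock (a joint): Angle of the red butterfly handle, rad. 0 = open, wings in line with the copper pipe on the face (along the station's y); grows clockwise as seen facing the slope; 1.571 = closed, at a hard stop, wings pointing up and down the slope. It stays where it is left; turning takes about 0.12 N m. It starts at about 0.1 to 0.45.
- handle_mid (a point): Middle of the handle's wings, on the turning axis, 37 mm off the face plate; turns with the handle. z: turning axis, out of the sloped face; y: along the wings; x: across them. Closing turns about -z. Wings: a bar 74 mm long, 10 mm thick; round end lobes reach 13 mm above and below this point, the bar between them 6 mm above, 12 mm below. Brass valve body, 19 mm radius, ends 28 mm below.
- sight_glass_mid (a point): Middle of the fragile amber sight-glass tube, fixed left of the handle: 18 mm in diameter, 82 mm long, running up the slope between two brass end blocks (16 x 24 mm, 47 mm high off the face). Its axis is 55 mm from the handle's turning axis; wing tips pass 9 mm from the tube. The tube's middle is level with the handle's middle, its top 9 mm higher off the face. Do not knock it.
- pipe_mid (a point): Middle of the copper pipe, 16 mm thick, that comes forward from both uprights and runs along the station's y from -130 to +130 mm, about 195 mm above the handle; it is in the way of a tool that comes straight down.
- tag_center (a point): Centre of the loose yellow tag (red band, white field): a stiff plate 80 mm wide (its y), 150 mm tall (its z) and 8 mm thick (its x), 0.1 kg. It stands upright in the rack; grip it across its thickness at the top edge, 75 mm above this point. Both faces are alike; it may be hung either way round.
- tag_hole (a point): Centre of the tag's round hole, 28 mm in diameter, through its thickness (along its x); 29 mm above the tag's centre, so 32 mm of solid plate lie between the hole and the top edge.
- rack: Fixed tag rack, 60 mm deep (x) and 110 mm wide (y), 50 mm high; origin at the centre of its underside. The tag stands in an 11 mm slot along the rack's y, its bottom edge on the slot floor at z 10 mm, 40 mm deep in the slot. Lift the tag at least 45 mm straight up to free it.
- peg_base (a point): Where the axis of the round steel peg (10 mm thick) leaves the front face of its grey post (30 x 36 mm; top 12 mm above this point; stands at the station's right). The peg runs 80 mm towards the station's -x, rising 15 degrees, to peg_tip.
- peg_mid (a point): Point on the peg's axis half-way between post and tip; oriented as the station.
- peg_tip (a point): Rounded tip of the peg, on its axis.
- beaker: Clear glass beaker, 54 mm wide, 68 mm high, bystander; origin at the centre of its underside.
- flask: Clear conical flask, 62 mm wide, 103 mm high, bystander; origin at the centre of its underside.
- brown_bottle: Brown bottle with black cap, 50 mm wide, 92 mm high, bystander; origin at the centre of its underside.
- white_bottle: Slim white bottle with blue cap, 42 mm wide, 135 mm high, bystander; origin at the centre of its underside.
- tag: The yellow tag; origin at the middle of its bottom edge, axes as tag_center.
- sight_glass: The sight glass with its end blocks; origin on the face plate under its middle, z out of the face, x up the slope.
Things that resemble listed ones, but are neither listed nor needed, are in the scene too. Of the things that look like the tag, the largest one is meant.

How it is judged:
On the way, in this order (a step that is already met when the one before it is completed fails the run):
1. the handle is fully closed while the tag is still off the peg (value of joint stopcock above 1.43 rad and distance between tag_hole and peg_mid above 0.08 m), for 0.2 s.
2. the peg passes through the tag's hole (distance between tag_hole and peg_mid below 0.043 m and y of tag_hole in the frame of peg_mid between -0.012 and 0.012 m), for 0.2 s.
At the end, for the whole second after the job is handed in: The handle is within 8 degrees of its closed stop (joint above 1.43 rad); the tag hangs by its hole on the peg (hole centre within 43 mm of the peg's middle and within 12 mm of it sideways), upright within 0.4 rad and at rest (all of step 2 and value of joint stopcock above 1.43 rad and angle between tag_center's own z axis and vertical below 0.4 rad and linear speed of tag below 0.05 m/s); the robot touches nothing.
It fails at once if the sight glass is knocked (more than 8 N) (contact force between sight_glass and anything else above 8 N).
It fails at once if a bystander is shoved more than 30 mm or knocked over (distance of any of beaker, flask, brown_bottle, white_bottle from where it was at the start of the episode above 0.03 m or angle between any of beaker, flask, brown_bottle, white_bottle's own z axis and vertical above 0.5 rad).
It also fails if it takes over 64 s, if anything falls off the work surface, if the arm or the gripper's body presses on something with over 40 N, if the wrist force passes 120 N, or if a joint passes its speed limit or range.

### The arm

A 7-joint arm with a two-finger parallel gripper is mounted at the origin on a cart in front of the work surface, level with it; the furniture and walls round the work are solid. World frame = base frame: x ahead of the robot, y to its left, z up, the work surface at z = 0. Lengths are in m, angles in rad, forces in N, time in s.
With the tool pointing down it reaches from about 0.35 to 0.9 m from the base axis. Payload 8.1 kg.
Tool frame: the origin (TCP) lies midway between the tips of the shut fingers; the grasp point (between the pads) lies 19 mm behind it (arm.pinch_z is the distance from the TCP to the grasp point, in m); z points along the fingers, y is the direction in which the jaws open and shut (so a half turn about z gives the same grasp; the last joint's range is limited). The gripper opens to 92 mm and grips with 3 to 60 N. Pads are 19 mm wide; open, the fingers measure 130 mm over their backs; the gripper's body (75 mm by 190 mm) begins 47 mm behind the grasp point.
Start: joints at [-1.314, 0.434, 0.025, 1.573, -0.012, 1.134, -0.075], TCP at [0.22, 0.585, 0.227] pointing down, gripper open.
Joint ranges: [-2.62, 2.62], [-0.44, 2.09], [-1.27, 1.32], [0.08, 2.57], [-1.32, 4.46], [0.12, 2], [-2.74, 2.74]. Speed limits (rad/s): [2.22, 2.22, 3.01, 3.01, 3.14, 3.14, 3.14].

### API

Orientations are given as a rotation vector (axis times angle).
In Python, from cell import arm, eyes gives the robot as it stands.
- The arm moves only by the tool apply_moves, never from a script. Its argument "targets" is one flat list of numbers, 5 for each row, row after row: the closure, from 0 (fully open) to 1 (shut), then the shift along the tool's x, y, z each as a share of 40 cm, from -1 to 1, then the turn about the tool's z as a share of pi/2 rad, from -1 to 1. A call has 1 to 20 rows; each row shifts and turns the commanded pose from where the row before left it, along the tool's axes as they then stand; what a row does not reach is not made up. A row lasts 1/8 s, in which the tool goes at most 62.5 mm and 10.7 degrees, less where a joint would pass 70% of its speed; a pose out of reach is approached as far as the arm can. A call with a number of a shift or a turn outside -1 to 1 is refused whole. A call with a gripper value outside its range is refused whole. The fingers move at their own pace and stop on an object; "grip_force" is the grip in N (left out, the last holds). Time passes only in rows, so rows that do not move let the fingers close. It gives the time, the measured TCP pose, the force and the opening at its end, in the units of the state.
- arm.observe(): the state, without advancing time (a new reading comes with each control period).
- eyes.get_image(name): name is "scene" or "top" or "wrist"; returns the picture (420x560x3 uint8, red, green, blue); there is no depth.
- eyes.camera_params(name): a dict with "camera_matrix" (3x3 intrinsics, pixels), "xyz" and "attitude" of the camera in the world; the wrist camera has in their place "hand_eye" (4x4, takes a point from camera to tool coordinates, whose origin is the TCP and whose axes are the flange's). Camera axes: x right, y down, z forward; pixel columns grow to the right and rows downward; lengths in m; the calibration is good to about 2 mm. A picture is of the moment at which its call begins: read the wrist's pose just before it. camera_params takes no time and is no camera call.
- arm.sign_off(): hands the job in, once; it reports no verdict.
The state is a dict: "clock": time; "joints": joint angles; "dq": joint speeds; "joint_efforts": joint torques, N m; "position": TCP position; "ee_rot": TCP orientation; "force": force on the tool from outside, world axes, zero at the start; "ft_torque": the same for the moment, N m; "width": opening from 0.0 (shut) to 1.0 (fully open).
Only numpy, scipy, OpenCV 4.12 (cv2) and the standard library are available. Lean on these libraries where they do the work, as an engineer would, in place of code of your own. Each camera call takes 0.05 s, during which the arm holds its last target.

## Working session

There is one attempt and no reset: what is moved stays moved. The work goes in short steps, Python scripts to look and compute and a tool call to move; the robot and the scene stay as the last step left them, time stands still between calls to the robot, and variables do not carry over. Pictures are saved under pics/ and viewed, and the job is handed in when it is done.

Besides the shell and the picture viewer there is one more tool, called after "Call:" by a JSON object that holds its "op" and its "data", one argument or row to a line. apply_moves: Moves the arm, as the interface text tells. Its arguments: {"type":"object","properties":{"targets":{"type":"array"},"grip_force":{"type":"number"}},"required":["targets"]}

```bash
mkdir -p pics; ls; python3 - <<'E'
from cell import arm, eyes
import cv2,numpy as np
print(arm.observe())
for n in ["scene","top","wrist"]:
    im=eyes.get_image(n); cv2.imwrite(f"pics/{n}0.png",im[:,:,::-1])
    print(n,eyes.camera_params(n))
print(arm.pinch_z)
E
```

```text
pics
{'clock': 0.0, 'joints': array([-1.31359516,  0.43520069,  0.02497903,  1.57413568, -0.01161679,
        1.13396875, -0.07511837]), 'dq': array([-2.15606931e-04,  6.61608625e-05,  6.98227845e-04,  1.97713951e-03,
        7.00281199e-04, -1.45941004e-03,  1.28047152e-03]), 'joint_efforts': array([ 1.05096733e-03, -6.67829990e+01,  9.85040590e-01, -3.14458752e+01,
       -6.07070443e-02,  4.26604156e-02,  1.38441551e-04]), 'position': array([0.21992389, 0.58447044, 0.22594395]), 'ee_rot': array([-5.62259692e-01, -3.09071290e+00,  2.45008406e-03]), 'force': array([ 0.18236144, -0.33517904, -0.13516538]), 'ft_torque': array([0.03404189, 0.01664443, 0.01292054]), 'width': 0.9989977572637132}
scene {'camera_matrix': array([[541.22370983,   0.        , 278.50875215],
       [  0.        , 541.22370983, 205.20788551],
       [  0.        ,   0.        ,   1.        ]]), 'xyz': array([-0.31360694, -1.41841249,  0.90706178]), 'attitude': array([-1.92128805,  0.48528916, -0.36174984])}
top {'camera_matrix': array([[414.74394344,   0.        , 282.16441957],
       [  0.        , 414.74394344, 210.07388422],
       [  0.        ,   0.        ,   1.        ]]), 'xyz': array([0.29885636, 0.03922344, 1.39321895]), 'attitude': array([-2.09641167,  2.13858674, -0.22363629])}
wrist {'camera_matrix': array([[359.07171404,   0.        , 275.77127252],
       [  0.        , 359.07171404, 206.28720247],
       [  0.        ,   0.        ,   1.        ]]), 'hand_eye': array([[-5.73796070e-04, -9.59693174e-01, -2.81049253e-01,
         7.54274901e-02],
       [ 9.99999835e-01, -5.52528408e-04, -1.54913183e-04,
        -7.44137920e-04],
       [-6.61857207e-06, -2.81049296e-01,  9.59693333e-01,
        -1.60254199e-01],
       [ 0.00000000e+00,  0.00000000e+00,  0.00000000e+00,
         1.00000000e+00]])}
0.0188
```

View pics/scene0.png

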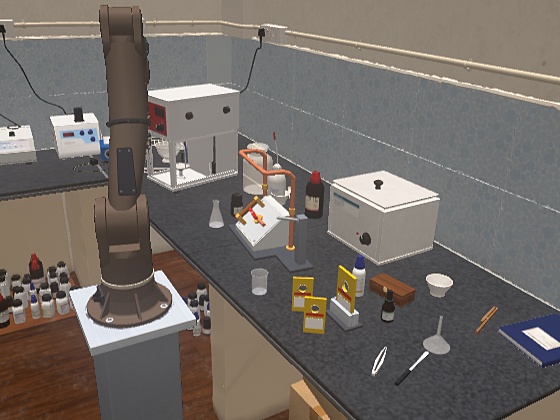

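View pics/top0.png

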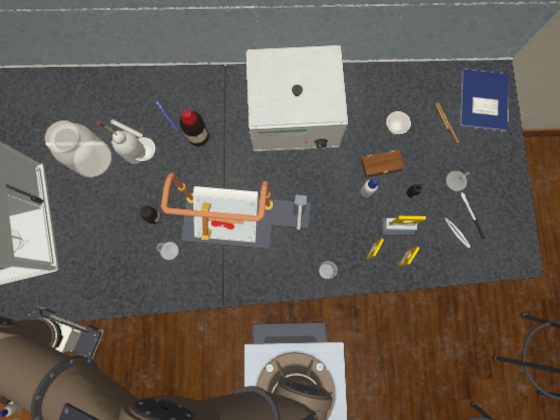

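View pics/wrist0.png

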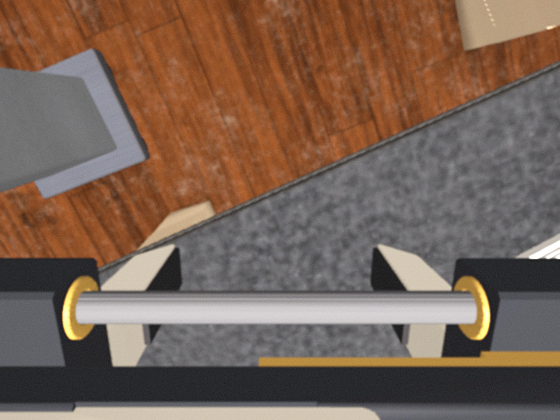

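```bash
cat > h.py <<'E'
import numpy as np,cv2
from scipy.spatial.transform import Rotation as R
from cell import arm,eyes
def cam(n):
    p=eyes.camera_params(n)
    if 'hand_eye' in p:
        s=arm.observe();T=np.eye(4);T[:3,:3]=R.from_rotvec(s['ee_rot']).as_matrix();T[:3,3]=s['position'];M=T@p['hand_eye'];return p['camera_matrix'],M[:3,:3],M[:3,3]
    return p['camera_matrix'],R.from_rotvec(p['attitude']).as_matrix(),p['xyz']
def ray(n,uv,c=None):
    K,Rm,t=c or cam(n); d=Rm@np.linalg.inv(K)@np.array([uv[0],uv[1],1.]); return t,d/np.linalg.norm(d)
def atz(n,uv,z,c=None):
    t,d=ray(n,uv,c); return t+d*(z-t[2])/d[2]
def tri(obs):
    A=np.zeros((3,3));b=np.zeros(3);rs=[]
    for o in obs:
        t,d=ray(*o);P=np.eye(3)-np.outer(d,d);A+=P;b+=P@t;rs.append((t,P))
    x=np.linalg.solve(A,b);return x,[np.linalg.norm(P@(x-t)) for t,P in rs]
def proj(n,X,c=None):
    K,Rm,t=c or cam(n); q=K@(Rm.T@(np.asarray(X)-t)); return q[:2]/q[2]
def crop(src,dst,x0,y0,w,h,s):
    im=cv2.imread(src)[y0:y0+h,x0:x0+w]; cv2.imwrite(dst,cv2.resize(im,None,fx=s,fy=s,interpolation=cv2.INTER_CUBIC))
E
python3 -c "
from h import *
crop('pics/scene0.png','pics/s1.png',200,130,130,150,4)
crop('pics/scene0.png','pics/s2.png',240,240,140,110,5)
crop('pics/top0.png','pics/t1.png',150,160,170,100,4)
crop('pics/top0.png','pics/t2.png',310,160,140,120,5)
"
```

```text
(no output)
```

View pics/s1.png

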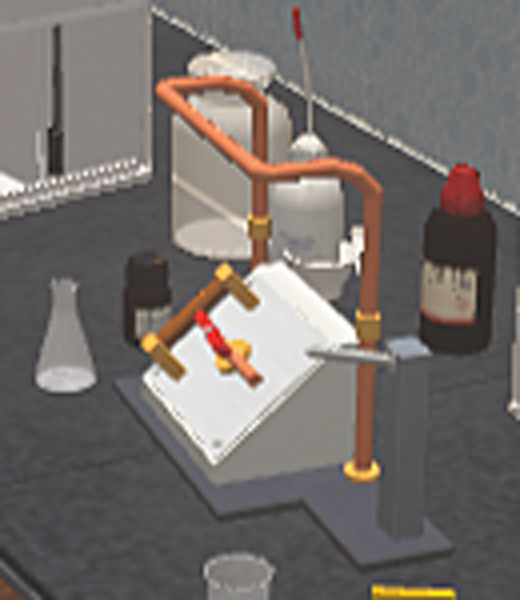

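View pics/s2.png

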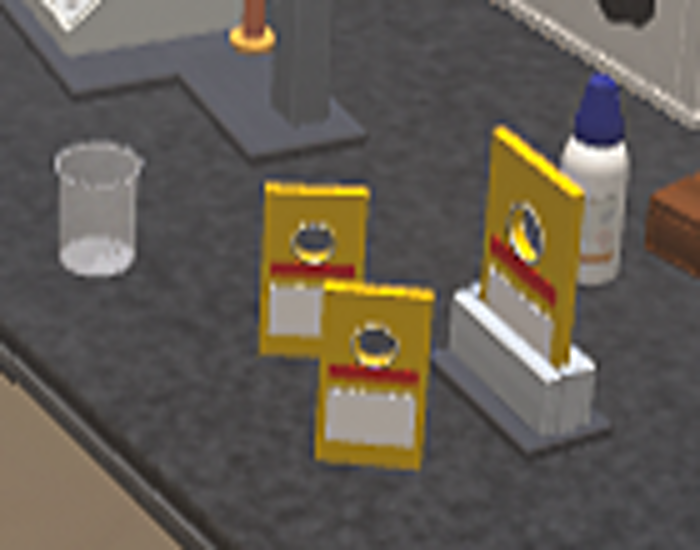

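View pics/t1.png

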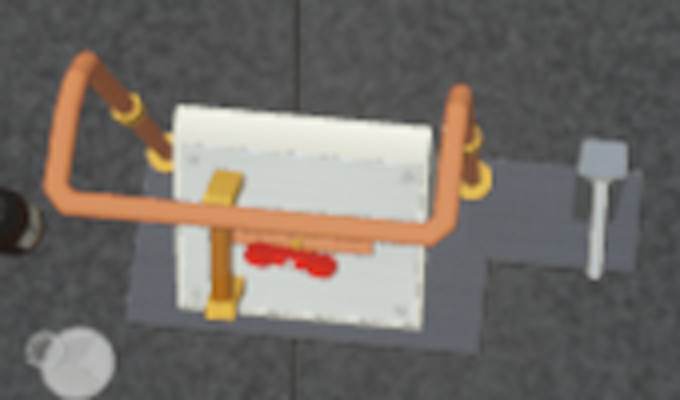

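View pics/t2.png

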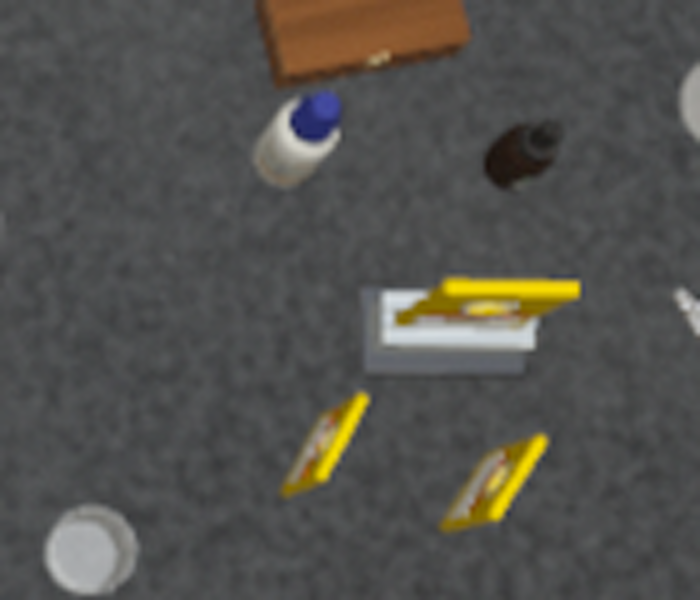

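```bash
python3 -c "
from h import *
S=lambda u,v:('scene',(200+u/4,130+v/4)); T=lambda u,v:('top',(150+u/4,160+v/4))
S2=lambda u,v:('scene',(240+u/5,240+v/5)); T2=lambda u,v:('top',(310+u/5,160+v/5))
for n,a,b in [('pegtip',S(311,352),T(595,275)),('pegbase',S(392,355),T(601,181)),('handle',S(228,348),T(291,258)),('pipeL',S(165,88),T(58,195)),('pipeR',S(265,170),T(435,232)),('glass',S(188,312),T(222,250)),('wingL',S(205,320),T(262,254)),('wingR',S(255,378),T(318,266)),
('tagtopL',S2(498,130),T2(445,287)),('tagtopR',S2(580,193),T2(578,290)),('baseRingR',S(362,470),T(476,180)),('posttop',S(408,347),T(604,158))]:
  x,e=tri([a,b]);print(n,x.round(4),np.round(e,4))
"
```

```text
pegtip [ 0.4912 -0.0203  0.1925] [0.0019 0.0019]
pegbase [ 0.5647 -0.0276  0.1783] [0.002 0.002]
handle [0.5304 0.2132 0.0952] [0.0078 0.0078]
pipeL [0.5336 0.3415 0.3103] [0.0022 0.0022]
pipeR [0.5042 0.0903 0.3123] [0.0031 0.0031]
glass [0.5265 0.2686 0.1119] [0.0013 0.0013]
wingL [0.5246 0.2355 0.1166] [0.0015 0.0015]
wingR [0.5362 0.1904 0.0719] [0.0174 0.0174]
tagtopL [ 0.5244 -0.3266  0.1584] [0.0008 0.0008]
tagtopR [ 0.5213 -0.4072  0.1597] [0.0014 0.0014]
baseRingR [0.6014 0.0702 0.0186] [0.0009 0.0009]
posttop [ 0.5801 -0.0295  0.1836] [0.0009 0.0009]
```

Call:
{"op": "apply_moves", "data": {
  "targets": [0,0,0,-0.14,0,0,0,0,-0.14,0,0,0,0,-0.14,0,0,0,0,-0.14,0,0,0,0,-0.14,0,0,-0.102,-0.105,0,0,0,-0.102,-0.105,0,0,0,-0.102,-0.105,0,0,0,-0.102,-0.105,0,0,0,-0.102,-0.105,0,0,0,-0.102,-0.105,0,0,0,-0.102,-0.105,0,0,0,-0.102,-0.105,0,0,0,-0.102,-0.105,0,0,0,-0.102,-0.105,0,0,0,-0.102,-0.105,0,0,0,-0.102,-0.105,0,0]
}}

```text
clock: 2.28
position: [0.5011, -0.0608, 0.5068]
ee_rot: [0.561, 3.091, 0.001]
force: [0.8, 0.6, -0.2]
width: 0.998
```

```bash
cat > st.py <<'E'
from h import *
s=arm.observe();M=R.from_rotvec(s['ee_rot']).as_matrix()
print(s['clock'],'q',s['joints'].round(3),'p',s['position'].round(4),'w',round(s['width'],3),'F',s['force'].round(1));print(M.round(3))
E
python3 st.py
```

```text
2.275 q [-0.513  0.131  0.64   1.346 -0.079  1.69   1.325] p [ 0.5011 -0.0608  0.5068] w 0.998 F [ 0.8  0.6 -0.2]
[[-0.936  0.352  0.   ]
 [ 0.352  0.936  0.   ]
 [-0.     0.001 -1.   ]]
```

Call:
{"op": "apply_moves", "data": {
  "targets": [0,0,0,-0.14,0,0,0,0,-0.14,0,0,0,0,-0.14,0,0,0,0,-0.14,0,0,0,0,-0.14,0]
}}

```text
clock: 2.9
position: [0.4805, -0.0573, 0.6841]
ee_rot: [0.542, 2.971, 0.013]
force: [-0.0, 0.3, -0.2]
width: 1.002
```

```bash
python3 st.py
```

```text
2.9 q [-0.531  0.121  0.688  0.922 -0.09   2.002  1.316] p [ 0.4805 -0.0573  0.6841] w 1.002 F [-0.   0.3 -0.2]
[[-0.928  0.351  0.121]
 [ 0.352  0.936 -0.013]
 [-0.118  0.03  -0.993]]
```

Call:
{"op": "apply_moves", "data": {
  "targets": [0,0,0,0.1,0,0,0,0,0.1,0,0,0,0,0.1,0]
}}

```text
clock: 3.28
position: [0.4949, -0.0582, 0.5631]
ee_rot: [0.54, 2.972, 0.013]
force: [0.8, 0.1, 0.9]
width: 1.001
```

```bash
python3 st.py
```

```text
3.275 q [-0.594  0.034  0.64   1.305 -0.013  1.688  1.254] p [ 0.4949 -0.0582  0.5631] w 1.001 F [0.8 0.1 0.9]
[[-0.929  0.35   0.12 ]
 [ 0.351  0.936 -0.013]
 [-0.117  0.03  -0.993]]
```

Call:
{"op": "apply_moves", "data": {
  "targets": [0,0,0,-0.14,0,0,0,0,-0.14,0,0,-0.05,0.02,-0.14,0,0,-0.05,0.02,-0.14,0,0,-0.05,0.02,-0.14,0,0,-0.05,0.02,-0.14,0]
}}

```text
clock: 4.03
position: [0.5066, -0.0489, 0.7596]
ee_rot: [0.508, 2.792, 0.034]
force: [0.3, -0.3, -0.2]
width: 1.001
```

```bash
python3 st.py
```

```text
4.025 q [-0.522  0.134  0.687  0.728 -0.109  2.002  1.298] p [ 0.5066 -0.0489  0.7596] w 1.001 F [ 0.3 -0.3 -0.2]
[[-0.892  0.341  0.298]
 [ 0.348  0.937 -0.03 ]
 [-0.29   0.076 -0.954]]
```

Call:
{"op": "apply_moves", "data": {
  "targets": [0,-0.06,0.02,-0.14,0,0,-0.06,0.02,-0.14,0,0,-0.06,0.02,-0.14,0,0,-0.06,0.02,-0.14,0]
}}

```text
clock: 4.53
position: [0.5007, -0.0431, 0.8438]
ee_rot: [0.473, 2.604, 0.057]
force: [-0.3, 0.1, 0.3]
width: 0.998
```

```bash
python3 st.py
```

```text
4.525 q [-0.631  0.113  0.811  0.562 -0.122  2.002  1.288] p [ 0.5007 -0.0431  0.8438] w 0.998 F [-0.3  0.1  0.3]
[[-0.82   0.32   0.474]
 [ 0.341  0.939 -0.045]
 [-0.459  0.124 -0.88 ]]
```

Call:
{"op": "apply_moves", "data": {
  "targets": [0,-0.08,0.02,-0.14,0,0,-0.08,0.02,-0.14,0,0,-0.08,0.02,-0.14,0,0,-0.08,0.02,-0.14,0]
}}

```text
clock: 5.03
position: [0.4768, -0.0446, 0.9269]
ee_rot: [0.438, 2.417, 0.077]
force: [0.4, 0.3, 0.2]
width: 0.998
```

```bash
python3 st.py
```

```text
5.025 q [-0.745  0.086  0.956  0.398 -0.142  2.002  1.291] p [ 0.4768 -0.0446  0.9269] w 0.998 F [0.4 0.3 0.2]
[[-0.719  0.292  0.631]
 [ 0.331  0.942 -0.058]
 [-0.611  0.168 -0.773]]
```

Call:
{"op": "apply_moves", "data": {
  "targets": [0,0,0,0,-0.0855,0,0,0,0,-0.0855]
}}

```text
clock: 5.28
position: [0.4768, -0.0444, 0.9266]
ee_rot: [0.105, 2.454, -0.042]
force: [0.0, 0.6, 0.0]
width: 0.999
```

```bash
python3 st.py; cat > go.py <<'E'
import sys
from h import *
s=arm.observe();M=R.from_rotvec(s['ee_rot']).as_matrix()
t=np.array([float(a) for a in sys.argv[1:4]]);d=M.T@(t-s['position'])
n=max(int(np.ceil(np.linalg.norm(d)/.055)),1)
print('tool d',d.round(4),'n',n,'share/row',(d/.4/n).round(4))
E
python3 go.py .382 .227 .28
```

```text
5.275 q [-0.735  0.085  0.938  0.399 -0.136  2.002  1.561] p [ 0.4768 -0.0444  0.9266] w 0.999 F [0.  0.6 0. ]
[[-0.771  0.086  0.631]
 [ 0.065  0.996 -0.057]
 [-0.633 -0.003 -0.774]]
tool d [0.5003 0.2642 0.4251] n 13 share/row [0.0962 0.0508 0.0818]
```

Call:
{"op": "apply_moves", "data": {
  "targets": [0,0.096,0.051,0.082,0,0,0.096,0.051,0.082,0,0,0.096,0.051,0.082,0,0,0.096,0.051,0.082,0,0,0.096,0.051,0.082,0,0,0.096,0.051,0.082,0,0,0.096,0.051,0.082,0,0,0.096,0.051,0.082,0,0,0.096,0.051,0.082,0,0,0.096,0.051,0.082,0,0,0.096,0.051,0.082,0,0,0.096,0.051,0.082,0,0,0.096,0.051,0.082,0]
}}

```text
clock: 6.9
position: [0.3579, 0.2334, 0.3477]
ee_rot: [0.168, 2.505, 0.014]
force: [-0.2, 0.7, 0.2]
width: 1.001
```

```bash
python3 st.py; python3 -c "
from h import *
c=cam('wrist');np.save('c1.npy',np.array(c,dtype=object),allow_pickle=True)
cv2.imwrite('pics/w1.png',eyes.get_image('wrist')[:,:,::-1])
print(proj('wrist',(.521,.214,.11),c))"
```

```text
6.9 q [-1.068 -0.197 -0.139  2.182  0.671  1.047 -0.084] p [0.3579 0.2334 0.3477] w 1.001 F [-0.2  0.7  0.2]
[[-0.799  0.117  0.589]
 [ 0.124  0.992 -0.03 ]
 [-0.588  0.049 -0.807]]Traceback (most recent call last):
  File "<string>", line 3, in <module>
    c=cam('wrist');np.save('c1.npy',np.array(c,dtype=object),allow_pickle=True)
                                    ~~~~~~~~^^^^^^^^^^^^^^^^
ValueError: could not broadcast input array from shape (3,3) into shape (3,)
```

```bash
cat >> h.py <<'E'
import pickle
def snap(name,tag):
    c=cam(name); im=eyes.get_image(name)[:,:,::-1]; cv2.imwrite(f'pics/{tag}.png',im); pickle.dump(c,open(f'{tag}.pkl','wb')); return c
def ld(tag): return pickle.load(open(f'{tag}.pkl','rb'))
E
python3 -c "
from h import *
c=snap('wrist','w1')
print(proj('wrist',(.521,.214,.11),c))"; python3 st.py
```

```text
[267.08182334 157.17272238]
6.95 q [-1.069 -0.19  -0.144  2.19   0.672  1.042 -0.091] p [0.3556 0.2341 0.3418] w 1.001 F [-3.1  0.4 -6. ]
[[-0.802  0.115  0.586]
 [ 0.119  0.992 -0.032]
 [-0.585  0.043 -0.81 ]]
```

View pics/w1.png

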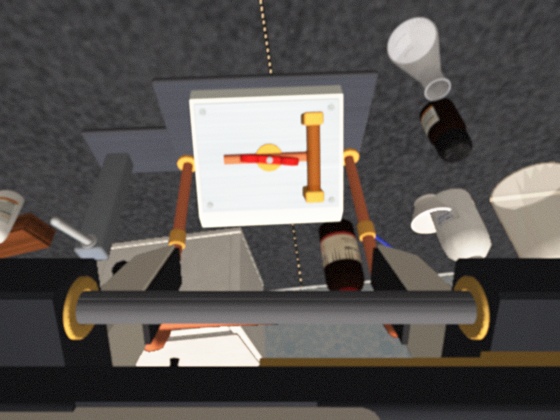

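Call:
{"op": "apply_moves", "data": {
  "targets": [0,0,0,0,0,0,0,0,0,0]
}}

```text
clock: 7.2
position: [0.3591, 0.2328, 0.3507]
ee_rot: [0.169, 2.504, 0.014]
force: [0.2, 0.7, 0.2]
width: 1.0
```

```bash
python3 -c "
from h import *
c=snap('wrist','w2')
print(proj('wrist',(.521,.214,.11),c))
crop('pics/w2.png','pics/w2c.png',170,60,210,190,4)
"; python3 st.py
```

```text
[267.25750467 154.5685052 ]
7.25 q [-1.067 -0.2   -0.136  2.177  0.67   1.051 -0.078] p [0.3591 0.2329 0.3508] w 0.996 F [0.4 0.  0.1]
[[-0.798  0.118  0.59 ]
 [ 0.125  0.992 -0.029]
 [-0.589  0.051 -0.807]]
```

View pics/w2c.png

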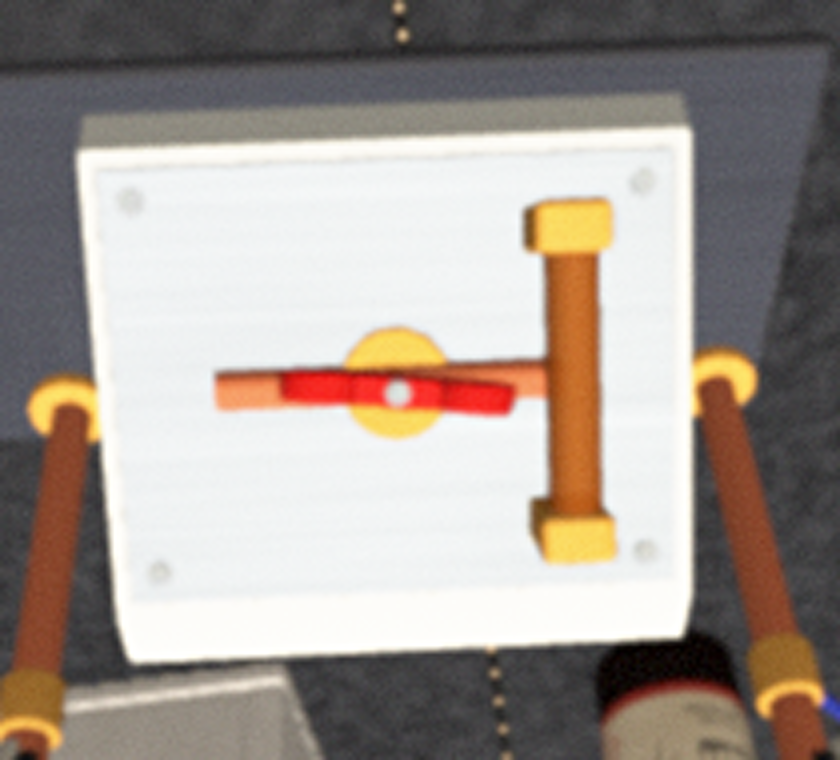

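```bash
cat > fit.py <<'E'
from h import *
from scipy.optimize import least_squares
cw=ld('w2');cs=cam('scene');ct=cam('top')
def fr(yaw,til=np.radians(40)):
    X=np.array([np.cos(til)*np.cos(yaw),np.cos(til)*np.sin(yaw),np.sin(til)]);Y=np.array([-np.sin(yaw),np.cos(yaw),0]);return X,Y,np.cross(X,Y)
W=lambda u,v:np.array((170+u/4,60+v/4));S=lambda u,v:np.array((200+u/4,130+v/4));T=lambda u,v:np.array((150+u/4,160+v/4))
# local coords: (upslope, y, normal) rel face centre
ob=[(cw,W(78,152),(-.075,-.095,0)),(cw,W(692,127),(-.075,.095,0)),(cw,W(688,580),(.075,.095,0)),(cw,W(108,605),(.075,-.095,0)),
 (cs,S(143,380),(-.075,.095,0)),(cs,S(213,464),(-.075,-.095,0)),(ct,T(178,309),(-.075,.095,0)),(ct,T(420,328),(-.075,-.095,0))]
obh=[(cw,W(398,392),.008),(ct,T(292,258),.008)]
obg=[(cw,W(575,383),.009),(ct,T(222,250),.009)]
def res(p):
    X,Y,Z=fr(p[3]);c=p[:3];r=[]
    for cm,uv,l in ob: r+=list(proj('',c+X*l[0]+Y*l[1]+Z*l[2],cm)-uv)
    h=c+X*p[4]+Y*p[5]+Z*.037
    for cm,uv,o in obh: r+=list(proj('',h+Z*o,cm)-uv)
    for cm,uv,o in obg: r+=list(proj('',h+Y*.055+Z*o,cm)-uv)
    return r
s=least_squares(res,[.53,.21,.1,-.1,0,0],loss='soft_l1')
X,Y,Z=fr(s.x[3]);h=s.x[:3]+X*s.x[4]+Y*s.x[5]+Z*.037
print(s.x.round(4),'handle',h.round(4),'Z',Z.round(3));print(np.reshape(res(s.x),(-1,2)).round(1).tolist())
g=h+Y*.055
a=[]
for px in [(283,384),(513,398)]:
    t,d=ray('',W(*px),cw);q=t+d*((h-t)@Z)/(d@Z)-h;print('wing',(q@X).round(4),(q@Y).round(4))
M=R.from_rotvec(arm.observe()['ee_rot']).as_matrix()
print('station axes in tool: X,Y,Z',(M.T@X).round(3),(M.T@Y).round(3),(M.T@Z).round(3))
np.save('st.npy',np.array([h,X,Y,Z]))
E
python3 fit.py
```

```text
[ 0.5422  0.2108  0.0853 -0.1059  0.0029  0.0026] handle [0.5211 0.2156 0.1155] Z [-0.639  0.068  0.766]
[[0.6, -0.0], [-6.4, 0.1], [-4.8, -0.6], [3.3, -0.3], [-0.7, -1.7], [-0.7, -1.9], [1.7, -0.8], [-1.4, -0.6], [-0.7, 0.1], [-1.4, 0.9], [0.0, 0.4], [-1.5, 1.5]]
wing -0.0035 -0.0345
wing 0.004 0.0367
station axes in tool: X,Y,Z [-0.997  0.042 -0.066] [0.04  0.999 0.033] [ 0.068  0.031 -0.997]
```

```bash
cat > push.py <<'E'
from h import *
h,X,Y,Z=np.load('st.npy')
s=arm.observe();M=R.from_rotvec(s['ee_rot']).as_matrix();p=s['position']
wp=[(.024,-.048,.06),(.024,-.048,-.014)]
for th in [.1,.4,.7,1.0,1.3,1.571]:
    r=.028;P=r*np.array([-np.sin(th),-np.cos(th)])+.005*np.array([np.cos(th),-np.sin(th)]);c=P+[.010,-.019];wp.append((c[0],c[1],-.014))
for w in wp:
    t=h+X*w[0]+Y*w[1]+Z*w[2];d=M.T@(t-p);p=t;print(np.round(w,4),t.round(3),'tool mm',(d*1e3).round(1),'share',(d/.4).round(4))
E
python3 push.py; python3 st.py
```

```text
[ 0.024 -0.048  0.06 ] [0.496 0.17  0.177] tool mm [-14.7 -55.  222.9] share [-0.0368 -0.1375  0.5572]
[ 0.024 -0.048 -0.014] [0.543 0.165 0.12 ] tool mm [-5.  -2.3 73.8] share [-0.0125 -0.0057  0.1845]
[ 0.0122 -0.0474 -0.014 ] [0.534 0.167 0.113] tool mm [11.8  0.1  0.8] share [0.0295 0.0003 0.002 ]
[ 0.0037 -0.0467 -0.014 ] [0.528 0.168 0.107] tool mm [8.5 0.3 0.6] share [0.0212 0.0007 0.0015]
[-0.0042 -0.0436 -0.014 ] [0.522 0.172 0.102] tool mm [8.  2.8 0.6] share [0.02   0.0069 0.0016]
[-0.0109 -0.0383 -0.014 ] [0.518 0.177 0.098] tool mm [6.8 5.  0.6] share [0.0171 0.0125 0.0015]
[-0.0156 -0.0313 -0.014 ] [0.515 0.185 0.095] tool mm [5.1 6.8 0.6] share [0.0126 0.017  0.0014]
[-0.018 -0.024 -0.014] [0.514 0.192 0.093] tool mm [2.6 7.2 0.4] share [0.0066 0.018  0.001 ]
7.25 q [-1.067 -0.2   -0.136  2.177  0.67   1.051 -0.078] p [0.3591 0.2329 0.3508] w 0.996 F [0.4 0.  0.1]
[[-0.798  0.118  0.59 ]
 [ 0.125  0.992 -0.029]
 [-0.589  0.051 -0.807]]
```

Call:
{"op": "apply_moves", "data": {
  "targets": [1,-0.006,-0.023,0.093,0,1,-0.006,-0.023,0.093,0,1,-0.006,-0.023,0.093,0,1,-0.006,-0.023,0.093,0,1,-0.006,-0.023,0.093,0,1,-0.006,-0.023,0.093,0,1,0,0,0,0],
  "grip_force": 20
}}

```text
clock: 8.12
position: [0.4963, 0.1678, 0.1745]
ee_rot: [0.171, 2.504, 0.009]
force: [-0.2, -0.8, -0.3]
width: 0.288
```

```bash
python3 st.py;python3 -c "
from h import *
c=snap('wrist','w3')
h,X,Y,Z=np.load('st.npy');print(proj('',h+Z*.008,c))"; python3 push.py | head -2

```

```text
8.125 q [-0.856  0.143  0.133  2.393  1.277  0.432 -0.442] p [0.4963 0.1678 0.1745] w 0.288 F [-0.2 -0.8 -0.3]
[[-0.799  0.121  0.589]
 [ 0.125  0.992 -0.034]
 [-0.588  0.046 -0.807]]
[355.84966587 191.67539519]
[ 0.024 -0.048  0.06 ] [0.496 0.17  0.177] tool mm [-0.8  1.2 -1.2] share [-0.002   0.0031 -0.0029]
[ 0.024 -0.048 -0.014] [0.543 0.165 0.12 ] tool mm [-5.  -2.  73.8] share [-0.0125 -0.0051  0.1845]
```

View pics/w3.png

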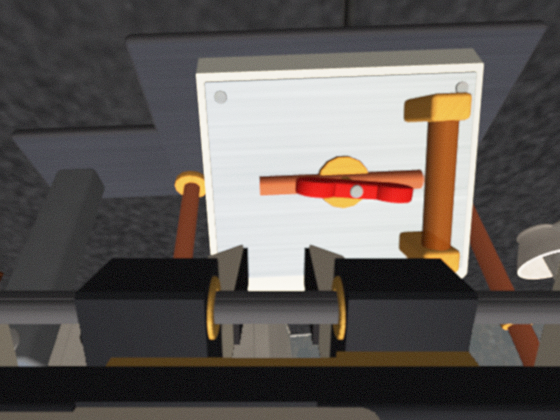

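Call:
{"op": "apply_moves", "data": {
  "targets": [1,0,0,0,0,1,0,0,0,0,1,-0.004,0,0.045,0,1,-0.004,0,0.045,0,1,-0.003,-0.001,0.045,0,1,-0.003,-0.001,0.045,0,1,0,0,0,0]
}}

```text
clock: 9.05
position: [0.5422, 0.1662, 0.12]
ee_rot: [0.167, 2.505, 0.012]
force: [-0.7, 0.3, 0.2]
width: 0.005
```

```bash
python3 st.py;python3 -c "
from h import *
c=snap('wrist','w4')
h,X,Y,Z=np.load('st.npy');print(proj('',h+Z*.008,c));d=arm.observe()['position']-h;print(d@X,d@Y,d@Z)"

```

```text
9.05 q [-0.775  0.319  0.158  2.371  1.725  0.34  -0.845] p [0.5422 0.1662 0.12  ] w 0.005 F [-0.7  0.3  0.2]
[[-0.799  0.117  0.59 ]
 [ 0.123  0.992 -0.031]
 [-0.588  0.048 -0.807]]
[389.88476804 222.06696317]
0.022866759974987046 -0.04696339799659326 -0.01294314710390281
```

View pics/w4.png

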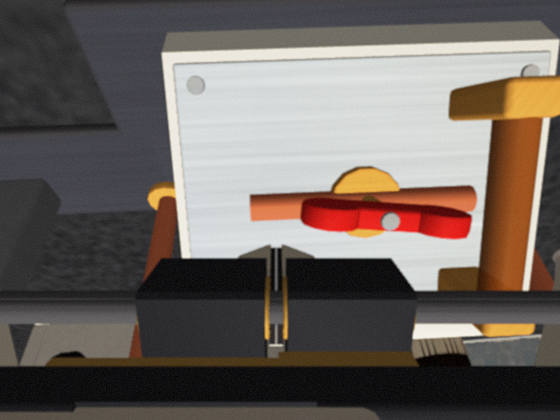

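Call:
{"op": "apply_moves", "data": {
  "targets": [1,0.027,0,0.001,0,1,0.021,0.001,0.001,0,1,0.02,0.007,0.0015,0,1,0.017,0.0125,0.0015,0,1,0.0125,0.017,0.0015,0,1,0,0,0,0]
}}

```text
clock: 9.85
position: [0.513, 0.1842, 0.0959]
ee_rot: [0.169, 2.505, 0.01]
force: [-1.1, -4.1, -1.6]
width: 0.003
```

```bash
cat > hp.py <<'E'
import sys
from h import *
c=snap('wrist',sys.argv[1])
s=arm.observe();h,X,Y,Z=np.load('st.npy');d=s['position']-h;F=s['force'];print('rel',(d@X).round(4),(d@Y).round(4),(d@Z).round(4),'F',(F@X).round(1),(F@Y).round(1),(F@Z).round(1))
print('hpix',proj('',h+Z*.008,c).round(1),'closed ends',[proj('',h+k*.037*X,c).round(0) for k in(-1,1)])
E
python3 st.py; python3 hp.py w5

```

```text
9.85 q [-0.797  0.36   0.073  2.419  1.818  0.42  -1.04 ] p [0.513  0.1842 0.0959] w 0.003 F [-1.1 -4.1 -1.6]
[[-0.799  0.119  0.589]
 [ 0.124  0.992 -0.033]
 [-0.588  0.047 -0.807]]
rel -0.016 -0.032 -0.012 F -0.3 -4.9 0.7
hpix [352.9 308.3] closed ends [array([349., 223.]), array([349., 370.])]
```

View pics/w5.png

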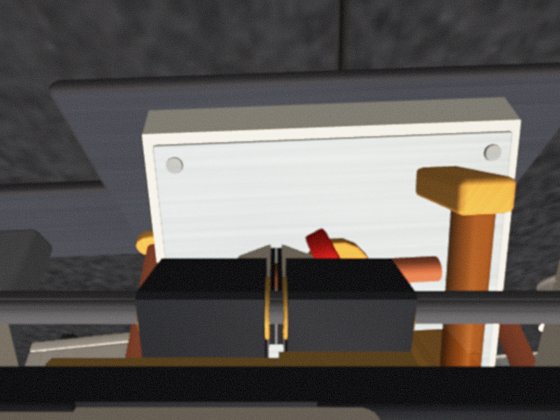

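Call:
{"op": "apply_moves", "data": {
  "targets": [1,0.003,0.01,0,0,1,0.002,0.01,0,0,1,0,0,0,0]
}}

```text
clock: 10.28
position: [0.5122, 0.1924, 0.0948]
ee_rot: [0.169, 2.506, 0.01]
force: [-1.3, -4.4, -1.7]
width: 0.006
```

```bash
python3 hp.py w6

```

```text
rel -0.0182 -0.024 -0.0118 F -2.5 -4.4 -0.7
hpix [334.7 313.2] closed ends [array([331., 228.]), array([332., 374.])]
```

View pics/w6.png

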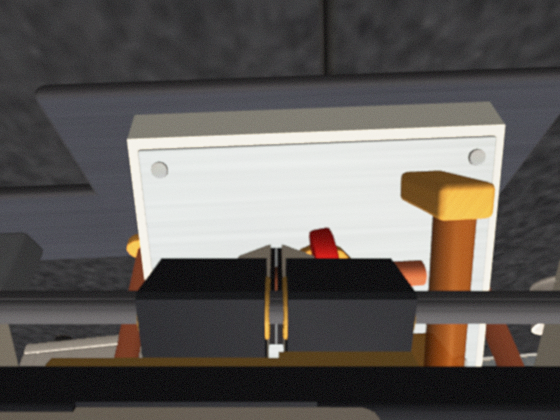

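Call:
{"op": "apply_moves", "data": {
  "targets": [1,0,0.009,0,0,1,0,0.006,0,0,1,0,0,0,0]
}}

```text
clock: 10.7
position: [0.5123, 0.1963, 0.0945]
ee_rot: [0.171, 2.506, 0.007]
force: [-5.7, -10.0, -0.2]
width: 0.005
```

```bash
python3 hp.py w7; python3 -c "
from h import *
crop('pics/w7.png','pics/w7c.png',200,180,240,120,3)"

```

```text
rel -0.0186 -0.0202 -0.0117 F -4.2 -11.2 1.0
hpix [325.9 314.5] closed ends [array([322., 229.]), array([324., 375.])]
```

View pics/w7c.png

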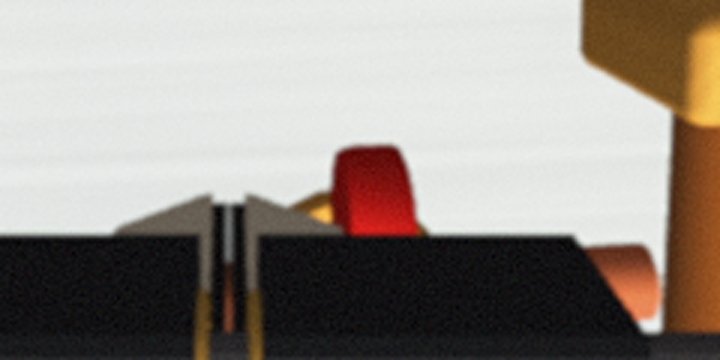

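Call:
{"op": "apply_moves", "data": {
  "targets": [1,0,-0.04,0,0,1,0,-0.02,-0.08,0,1,0,0,-0.13,0,1,0,0,-0.13,0,1,0,0,-0.13,0,1,0,0,0,0]
}}

```text
clock: 11.5
position: [0.4072, 0.1839, 0.2416]
ee_rot: [0.166, 2.496, 0.021]
force: [1.4, 0.5, 0.2]
width: 0.002
```

```bash
python3 hp.py w8; python3 st.py; python3 -c "
from h import *
crop('pics/w8.png','pics/w8c.png',200,80,200,160,4)"

```

```text
rel -0.0035 -0.0443 0.1656 F 0.1 0.3 -0.0
hpix [317.8 197.6] closed ends [array([316., 157.]), array([317., 233.])]
11.55 q [-1.054 -0.096  0.05   2.411  0.932  0.707 -0.263] p [0.4079 0.1831 0.2402] w 0.005 F [0.1 0.3 0. ]
[[-0.795  0.115  0.596]
 [ 0.124  0.992 -0.027]
 [-0.594  0.053 -0.802]]
```

View pics/w8c.png

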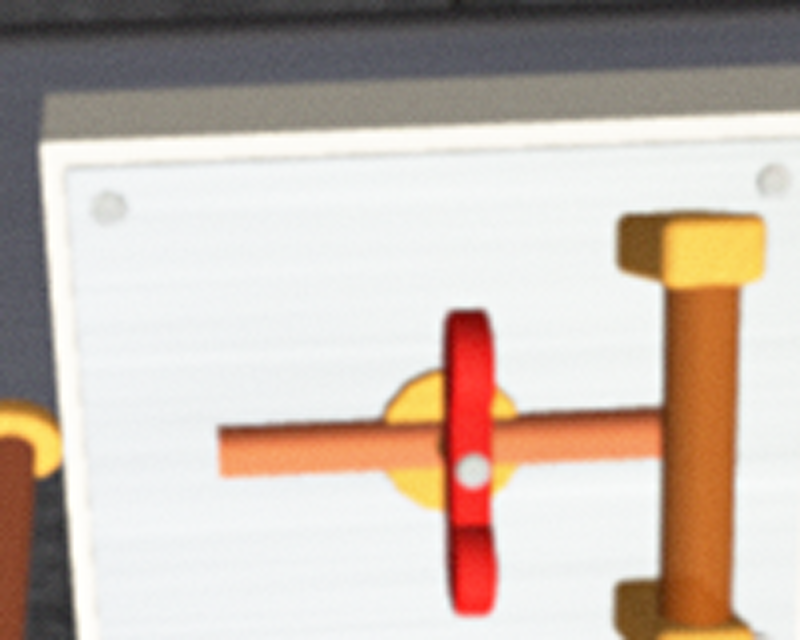

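```bash
python3 go.py .38 .17 .40;  python3 go.py .38 -.04 .40
```

```text
tool d [-0.0745 -0.0079 -0.1445] n 3 share/row [-0.062  -0.0065 -0.1205]
tool d [-0.1005 -0.2162 -0.1389] n 6 share/row [-0.0419 -0.0901 -0.0579]
```

Call:
{"op": "apply_moves", "data": {
  "targets": [1,-0.062,-0.006,-0.12,0,1,-0.062,-0.006,-0.12,0,1,-0.062,-0.006,-0.12,0,0.5,-0.016,-0.13,0.003,0,0.5,-0.016,-0.13,0.003,0,0.5,-0.016,-0.13,0.003,0,0.5,-0.016,-0.13,0.003,0,0.5,0,0,0,0]
}}

```text
clock: 12.55
position: [0.3752, 0.0648, 0.3889]
ee_rot: [0.171, 2.55, 0.004]
force: [-0.3, 0.3, 0.3]
width: 0.477
```

```bash
python3 st.py
```

```text
12.55 q [-0.475 -0.429 -0.127  2.192  0.371  0.932  0.678] p [0.3752 0.0648 0.3889] w 0.477 F [-0.3  0.3  0.3]
[[-0.825  0.122  0.552]
 [ 0.123  0.992 -0.034]
 [-0.552  0.04  -0.833]]
```

Call:
{"op": "apply_moves", "data": {
  "targets": [0.5,0.08,-0.1,-0.055,0,0.5,0.08,-0.1,-0.055,0,0.5,0.08,-0.05,-0.055,0,0.5,0.08,-0.01,-0.055,0]
}}

```text
clock: 13.05
position: [0.3582, 0.0746, 0.3686]
ee_rot: [0.141, 2.564, -0.015]
force: [-1.3, 1.1, -0.0]
width: 0.494
```

```bash
python3 st.py
```

```text
13.05 q [-0.129 -0.436 -0.363  2.221  0.199  0.849  0.868] p [0.3582 0.0746 0.3686] w 0.494 F [-1.3  1.1 -0. ]
[[-0.834  0.104  0.541]
 [ 0.097  0.994 -0.041]
 [-0.542  0.019 -0.84 ]]
```

Call:
{"op": "apply_moves", "data": {
  "targets": [0.5,0.02,-0.1,0.06,0,0.5,0.02,-0.1,0.06,0,0.5,0,-0.1,0.02,0,0.5,0,-0.1,0.02,0]
}}

```text
clock: 13.55
position: [0.3633, -0.0931, 0.302]
ee_rot: [0.164, 2.565, -0.03]
force: [-0.3, 0.0, 0.7]
width: 0.501
```

```bash
python3 st.py
```

```text
13.55 q [-0.038 -0.427  0.087  2.394  0.113  0.605  1.421] p [ 0.3633 -0.0931  0.302 ] w 0.501 F [-0.3  0.   0.7]
[[-0.834  0.124  0.538]
 [ 0.111  0.992 -0.056]
 [-0.541  0.013 -0.841]]
```

Call:
{"op": "apply_moves", "data": {
  "targets": [0.5,0.083,-0.012,-0.054,0,0.5,0.083,-0.012,-0.054,0,0.5,0.083,-0.012,-0.054,0]
}}

```text
clock: 13.92
position: [0.3195, -0.1018, 0.2918]
ee_rot: [0.165, 2.614, -0.027]
force: [-0.6, 0.4, 0.1]
width: 0.498
```

```bash
python3 st.py
```

```text
13.925 q [ 0.544 -0.433 -0.182  2.399 -0.325  0.684  2.005] p [ 0.3195 -0.1018  0.2918] w 0.498 F [-0.6  0.4  0.1]
[[-0.859  0.123  0.496]
 [ 0.112  0.992 -0.051]
 [-0.499  0.012 -0.867]]
```

Call:
{"op": "apply_moves", "data": {
  "targets": [0.5,0,0,0,0.111,0.5,0,0,0,0.111,0.5,0,0,0,0.111,0.5,0,0,0,0.111,0.5,0,0,0,0.111,0.5,0,0,0,0.111,0.5,0,0,0,0.111,0.5,0,0,0,0.111,0.5,0,0,0,0.111]
}}

```text
clock: 15.05
position: [0.3197, -0.102, 0.2919]
ee_rot: [2.043, 1.79, 0.494]
force: [0.4, 0.2, -0.4]
width: 0.505
```

```bash
python3 st.py
```

```text
15.05 q [ 0.911 -0.435 -0.379  2.386 -0.551  0.745  0.726] p [ 0.3197 -0.102   0.2919] w 0.505 F [ 0.4  0.2 -0.4]
[[ 0.128  0.859  0.496]
 [ 0.992 -0.118 -0.051]
 [ 0.015  0.499 -0.867]]
```

Call:
{"op": "apply_moves", "data": {
  "targets": [0.5,-0.013,-0.086,-0.05,0,0.5,-0.013,-0.086,-0.05,0,0.5,-0.013,-0.086,-0.05,0,0.5,-0.013,-0.086,-0.05,0]
}}

```text
clock: 15.55
position: [0.212, -0.1451, 0.267]
ee_rot: [2.053, 1.83, 0.53]
force: [0.2, -1.2, -0.5]
width: 0.502
```

```bash
python3 st.py
```

```text
15.55 q [ 1.502 -0.436 -0.276  2.453 -0.703  1.043  1.47 ] p [ 0.212  -0.1451  0.267 ] w 0.502 F [ 0.2 -1.2 -0.5]
[[ 0.101  0.867  0.487]
 [ 0.994 -0.113 -0.005]
 [ 0.051  0.485 -0.873]]
```

```bash
python3 go.py .42 -.365 .33
```

```text
tool d [-0.1941  0.2359  0.0475] n 6 share/row [-0.0809  0.0983  0.0198]
```

Call:
{"op": "apply_moves", "data": {
  "targets": [0.5,-0.08,0.1,0,0,0.5,-0.08,0.1,0,0,0.5,-0.08,0.1,0.02,0,0.5,-0.08,0.1,0.03,0,0.5,-0.08,0.1,0.03,0,0.5,-0.08,0.1,0.03,0]
}}

```text
clock: 16.3
position: [0.4245, -0.3649, 0.3358]
ee_rot: [2.055, 1.828, 0.527]
force: [-0.9, 0.2, 0.6]
width: 0.505
```

```bash
python3 st.py
```

```text
16.3 q [ 1.419  0.125 -0.618  1.864 -0.386  0.848  0.911] p [ 0.4245 -0.3649  0.3358] w 0.505 F [-0.9  0.2  0.6]
[[ 0.103  0.867  0.487]
 [ 0.993 -0.115 -0.007]
 [ 0.05   0.484 -0.874]]
```

Call:
{"op": "apply_moves", "data": {
  "targets": [0,0,0,0,0.1065,0,0,0,0,0.1065,0,0,0,0,0.1065,0,0,0,0,0.1065,0,0,0,0,0.1065,0,0,0,0,0.1065,0,0,0,0,0.1065,0,0,0,0,0.1065,0,0,0,0,0.1065,0,0,0,0,0]
}}

```text
clock: 17.55
position: [0.4232, -0.3637, 0.3358]
ee_rot: [-3.035, 0.075, -0.789]
force: [-0.6, -0.7, -0.5]
width: 0.998
```

```bash
python3 st.py; python3 -c "
from h import *
c=snap('wrist','g1'); snap('scene','s3');snap('top','t3')
for z in (.16,): print([proj('',p,c).round(0) for p in [(.5244,-.3266,.159),(.5213,-.4072,.159)]])
crop('pics/t3.png','pics/t3c.png',340,180,140,100,5)
crop('pics/s3.png','pics/s3c.png',300,240,90,100,6)
"
```

```text
17.55 q [ 1.288  0.105 -0.468  1.877 -0.423  0.855 -0.561] p [ 0.4232 -0.3637  0.3358] w 0.998 F [-0.6 -0.7 -0.5]
[[ 0.872 -0.045  0.487]
 [-0.048 -0.999 -0.007]
 [ 0.486 -0.017 -0.874]]
[array([238., 179.]), array([316., 178.])]
```

View pics/g1.png

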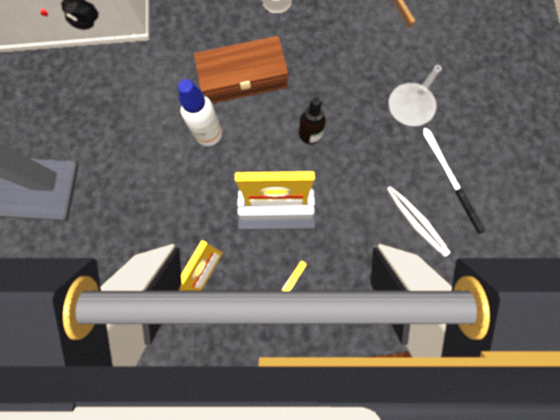

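View pics/s3.png

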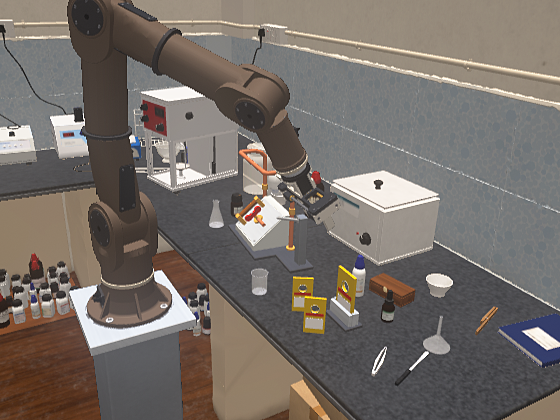

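View pics/s3c.png

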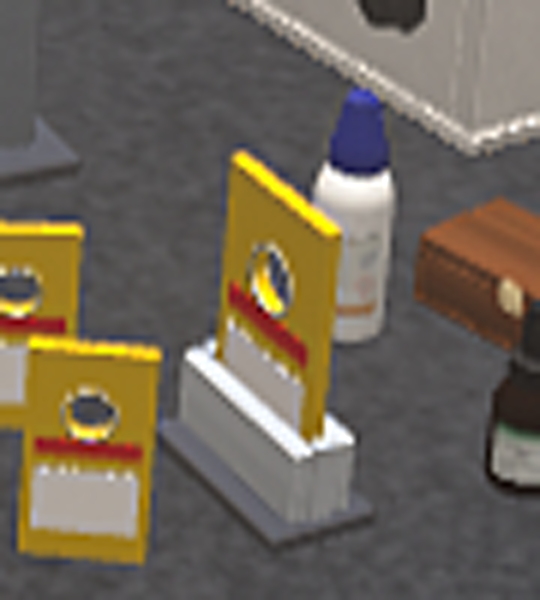

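```bash
python3 -c "
from h import *
c=ld('g1')
for uv in [(236,177),(314.5,177)]: print(atz('',uv,.16,c).round(4))
print('bottle base',atz('top',(365.6,194),0).round(3),'brown',atz('top',(310+505/5,160+180/5),0).round(3))
s=arm.observe();M=R.from_rotvec(s['ee_rot']).as_matrix()
P=np.array([.523,-.367,.143])
for off in (-.10,.0188):
  t=P+M[:,2]*off;d=M.T@(t-s['position']);print(t.round(3),(d*1e3).round(1),(d/.4).round(4))
"
```

```text
[ 0.5259 -0.3252  0.16  ]
[ 0.5218 -0.4057  0.16  ]
bottle base [ 0.637 -0.264  0.   ] brown [ 0.627 -0.421  0.   ]
[ 0.474 -0.366  0.23 ] [ -6.7   0.9 117.8] [-0.0167  0.0022  0.2946]
[ 0.532 -0.367  0.127] [ -6.7   0.9 236.6] [-0.0167  0.0022  0.5916]
```

Call:
{"op": "apply_moves", "data": {
  "targets": [0,-0.003,0,0.1,0,0,-0.003,0,0.1,0,0,-0.003,0,0.1,0,0,-0.003,0,0.1,0,0,-0.002,0,0.07,0,0,0,0,0,0]
}}

```text
clock: 18.45
position: [0.5089, -0.3657, 0.1682]
ee_rot: [-3.034, 0.076, -0.788]
force: [-0.5, 0.2, 0.7]
width: 1.003
```

```bash
python3 st.py; python3 -c "
from h import *
c=snap('wrist','g2')
P=np.array([.524,-.366,.143]);s=arm.observe();M=R.from_rotvec(s['ee_rot']).as_matrix()
t=P+M[:,2]*.0188;d=M.T@(t-s['position']);print((d*1e3).round(1),(d/.4).round(4))"
```

```text
18.45 q [ 1.103  0.39  -0.482  1.992 -0.332  0.416 -0.654] p [ 0.5089 -0.3657  0.1682] w 1.003 F [-0.5  0.2  0.7]
[[ 0.872 -0.046  0.487]
 [-0.049 -0.999 -0.006]
 [ 0.486 -0.018 -0.874]]
[ 0.1 -0.8 49.5] [ 0.0002 -0.0019  0.1237]
```

View pics/g2.png

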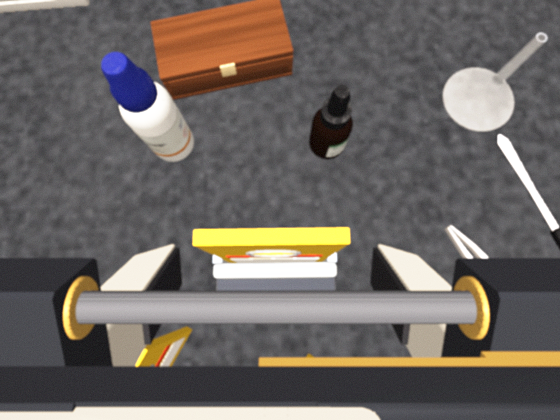

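Call:
{"op": "apply_moves", "data": {
  "targets": [0,0,-0.001,0.042,0,0,0,-0.001,0.042,0,0,0,0,0.04,0,0,0,0,0,0,0.2,0,0,0,0,0.2,0,0,0,0,0.2,0,0,0,0],
  "grip_force": 20
}}

```text
clock: 19.38
position: [0.5331, -0.3672, 0.1275]
ee_rot: [-3.036, 0.081, -0.793]
force: [0.8, 0.2, 0.4]
width: 0.869
```

```bash
python3 st.py; python3 -c "
from h import *
c=snap('wrist','g3')"
```

```text
19.375 q [ 1.044  0.47  -0.461  1.995 -0.315  0.318 -0.674] p [ 0.5331 -0.3672  0.1275] w 0.869 F [0.8 0.2 0.4]
[[ 0.871 -0.049  0.489]
 [-0.051 -0.999 -0.011]
 [ 0.489 -0.015 -0.872]]
```

View pics/g3.png

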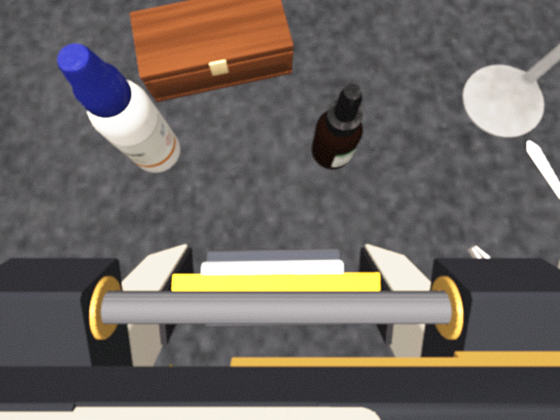

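Call:
{"op": "apply_moves", "data": {
  "targets": [0.2,0.03,-0.001,-0.053,0,0.2,0.049,-0.0015,-0.087,0,0.2,0.049,-0.0015,-0.087,0,0.2,0.049,-0.0015,-0.087,0,0.2,0,0,0,0]
}}

```text
clock: 20.05
position: [0.535, -0.3681, 0.2754]
ee_rot: [3.035, -0.079, 0.8]
force: [0.3, -1.4, -1.5]
width: 0.871
```

```bash
python3 st.py; python3 -c "
from h import *
c=snap('wrist','g4')
c=snap('scene','s4');crop('pics/s4.png','pics/s4c.png',290,180,110,140,5)"
```

```text
20.05 q [ 1.029  0.276 -0.416  1.831 -0.301  0.652 -0.77 ] p [ 0.535  -0.3681  0.2754] w 0.871 F [ 0.3 -1.4 -1.5]
[[ 0.869 -0.049  0.493]
 [-0.048 -0.999 -0.015]
 [ 0.493 -0.011 -0.87 ]]
```

View pics/s4c.png

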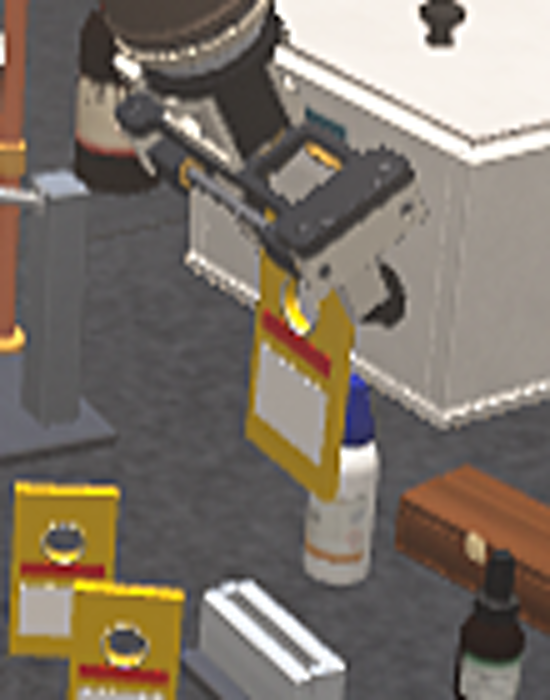

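```bash
python3 -c "
from h import *
H=np.array([.526,-.367,.262]);c=cam('scene')
print('hole',proj('',H,c)*1-0, 'bottom corners',[proj('',H+np.array([0,s*.04,-.104]),c).round(1) for s in(1,-1)])
print([ (290+u/5,180+v/5) for u,v in [(300,303),(248,437),(330,498)]])
"
python3 go.py .454 -.024 .215; python3 go.py .454 -.024 .275
```

```text
hole [351.06909955 238.95083679] bottom corners [array([339.9, 266.1]), array([356.8, 278.8])]
[(350.0, 240.6), (339.6, 267.4), (356.0, 279.6)]
tool d [-0.1137 -0.3378  0.0066] n 7 share/row [-0.0406 -0.1206  0.0024]
tool d [-0.0844 -0.3387 -0.0457] n 7 share/row [-0.0301 -0.121  -0.0163]
```

Call:
{"op": "apply_moves", "data": {
  "targets": [0.2,-0.03,-0.121,-0.016,0,0.2,-0.03,-0.121,-0.016,0,0.2,-0.03,-0.121,-0.016,0,0.2,-0.03,-0.121,-0.016,0,0.2,-0.03,-0.121,-0.016,0,0.2,-0.03,-0.121,-0.016,0,0.2,-0.03,-0.121,-0.016,0,0.2,0,0,0,0]
}}

```text
clock: 21.15
position: [0.4534, -0.0209, 0.2733]
ee_rot: [-3.037, 0.072, -0.789]
force: [0.1, -1.0, -1.2]
width: 0.869
```

```bash
python3 st.py; python3 go.py .454 -.019 .2165; python3 -c "
from h import *
c=snap('scene','s5');crop('pics/s5.png','pics/s5c.png',230,160,120,120,5)
c=snap('top','t5');crop('pics/t5.png','pics/t5c.png',230,170,120,100,6)"
```

```text
21.15 q [ 0.773 -0.154 -0.75   2.249 -0.201  0.502 -1.465] p [ 0.4534 -0.0209  0.2733] w 0.869 F [ 0.1 -1.  -1.2]
[[ 0.872 -0.044  0.487]
 [-0.045 -0.999 -0.009]
 [ 0.487 -0.014 -0.873]]
tool d [-0.0272 -0.0011  0.0498] n 2 share/row [-0.034  -0.0014  0.0623]
```

View pics/s5c.png

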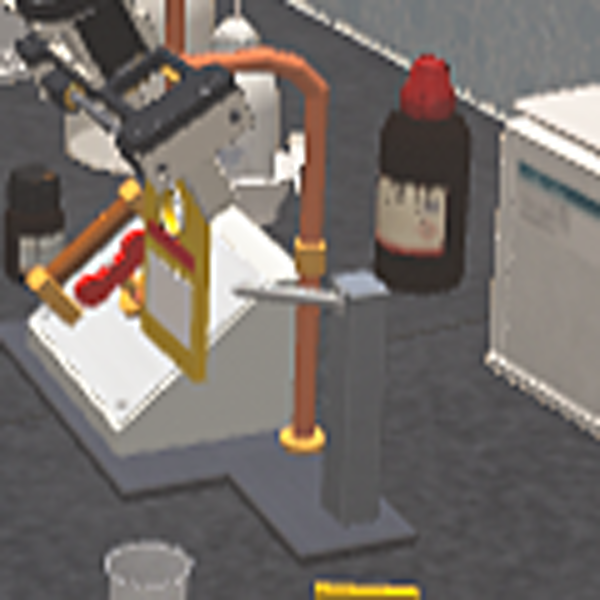

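View pics/t5c.png

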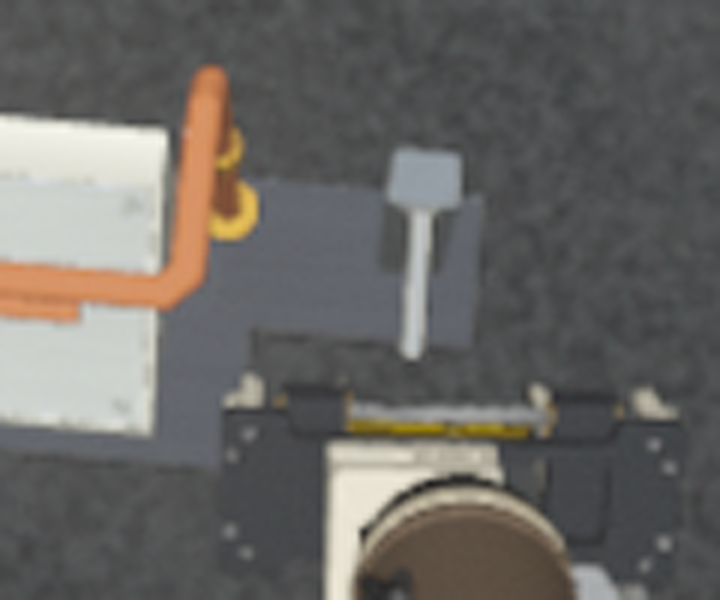

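```bash
python3 -c "
from h import *
for n,a,b in [('tip',(277.4,218.2),(298.7,228.7)),('base',(298,219.4),(300,204.7))]:
  print(n,[v.round(4) for v in tri([('scene',a),('top',b)])])
print(proj('top',(.444,-.020,.306)),(230+438/6,170+427/6))
s=proj('scene',(.444,-.020,.260));print(s,(230+175/5,160+210/5))
for t in [(.491,-.020,.1925),(.568,-.028,.172),(.491,-.02,.1955),(.568,-.028,.175)]: print(proj('scene',t).round(1),proj('top',t).round(1))
"
```

```text
Traceback (most recent call last):
AttributeError: 'list' object has no attribute 'round'. Did you mean: 'count'?
```

```bash
python3 -c "
from h import *
for n,a,b in [('tip',(277.4,218.2),(298.7,228.7)),('base',(298,219.4),(300,204.7))]:
  x,e=tri([('scene',a),('top',b)]);print(n,x.round(4),e)
print(proj('top',(.444,-.020,.306)),(230+438/6,170+427/6))
s=proj('scene',(.444,-.020,.260));print(s,(230+175/5,160+210/5))
for t in [(.491,-.020,.1925),(.568,-.028,.172),(.491,-.02,.1955),(.568,-.028,.175)]: print(proj('scene',t).round(1),proj('top',t).round(1))
"
```

```text
tip [ 0.4909 -0.0199  0.1918] [np.float64(0.001271232426128501), np.float64(0.0012712324261284712)]
base [ 0.5663 -0.0267  0.1754] [np.float64(0.0011701061855281325), np.float64(0.0011701061855280395)]
[301.35210732 238.98295331] (303.0, 241.16666666666669)
[264.69329523 201.22274733] (265.0, 202.0)
[277.1 218.1] [298.9 228.2]
[298.3 220.5] [300.5 204. ]
[277.1 217.2] [299.  228.1]
[298.3 219.6] [300.6 203.8]
```

Call:
{"op": "apply_moves", "data": {
  "targets": [0.2,-0.034,-0.002,0.0625,0,0.2,-0.034,-0.002,0.0625,0,0.2,0,0,0,0]
}}

```text
clock: 21.62
position: [0.4543, -0.0226, 0.2153]
ee_rot: [-3.036, 0.084, -0.784]
force: [-0.8, 0.6, -0.4]
width: 0.87
```

```bash
python3 st.py; python3 -c "
from h import *
c=snap('scene','s6');crop('pics/s6.png','pics/s6c.png',230,170,100,100,6)"
python3 go.py .515 -.021 .200
```

```text
21.625 q [ 0.845 -0.034 -0.894  2.339  0.031  0.32  -1.709] p [ 0.4543 -0.0226  0.2153] w 0.87 F [-0.8  0.6 -0.4]
[[ 0.874 -0.051  0.484]
 [-0.053 -0.999 -0.009]
 [ 0.484 -0.018 -0.875]]
tool d [ 0.0438 -0.0042  0.0436] n 2 share/row [ 0.0547 -0.0053  0.0546]
```

View pics/s6c.png

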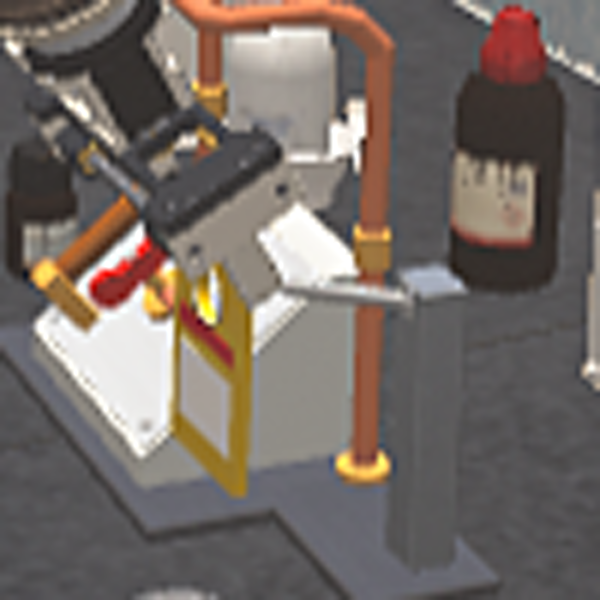

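Call:
{"op": "apply_moves", "data": {
  "targets": [0.2,0,-0.008,0,0,0.2,0.028,0,0.028,0,0.2,0,0,0,0]
}}

```text
clock: 22.05
position: [0.4726, -0.019, 0.2145]
ee_rot: [-3.035, 0.08, -0.795]
force: [-0.4, -0.4, -1.4]
width: 0.87
```

```bash
python3 st.py; python3 -c "
from h import *
c=snap('top','t6');crop('pics/t6.png','pics/t6c.png',250,180,100,80,7)
c=snap('scene','s7');crop('pics/s7.png','pics/s7c.png',230,170,100,100,6)"
python3 go.py .515 -.021 .200
```

```text
22.05 q [ 0.854  0.017 -0.946  2.313  0.218  0.316 -1.902] p [ 0.4726 -0.019   0.2145] w 0.87 F [-0.4 -0.4 -1.4]
[[ 0.87  -0.049  0.49 ]
 [-0.05  -0.999 -0.01 ]
 [ 0.49  -0.016 -0.872]]
tool d [0.0314 0.0001 0.0335] n 1 share/row [0.0785 0.0002 0.0838]
```

View pics/t6c.png

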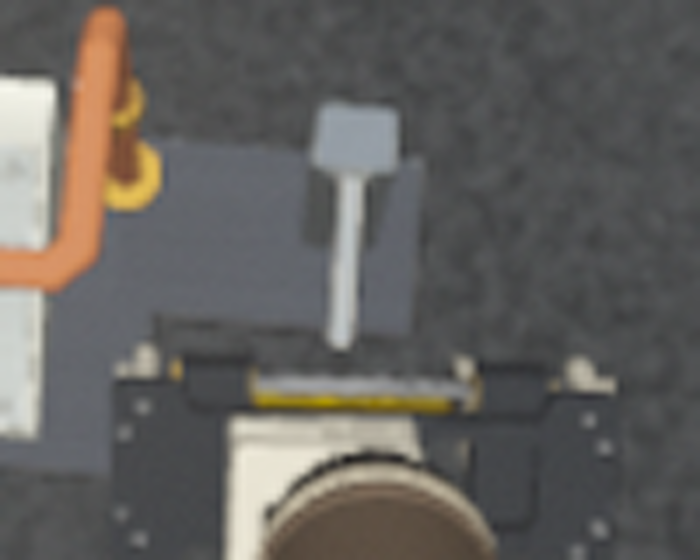

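View pics/s7c.png

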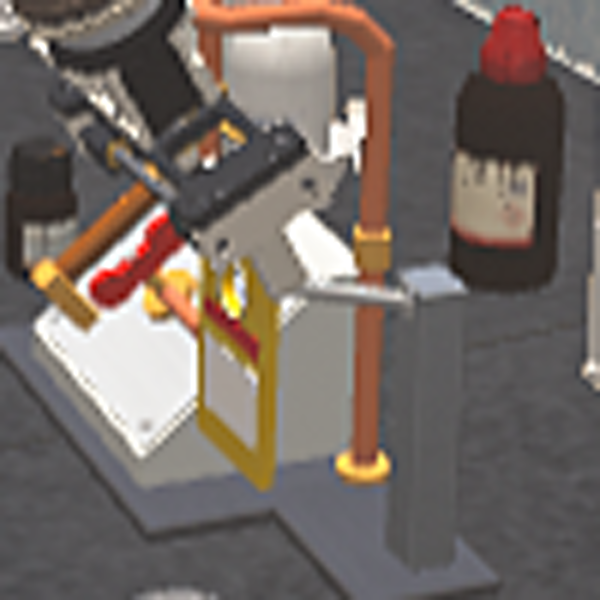

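```bash
python3 - <<'E'
from h import *
s=arm.observe();M=R.from_rotvec(s['ee_rot']).as_matrix();p=s['position']
for t in [(.483,-.0205,.2065),(.498,-.0215,.2035),(.512,-.0225,.2005)]:
    t=np.array(t);d=M.T@(t-p);p=t;print((d/.4).round(4))
E
```

```text
[0.0167 0.0026 0.0305]
[0.0291 0.0008 0.0249]
[0.0269 0.0009 0.0237]
```

Call:
{"op": "apply_moves", "data": {
  "targets": [0.2,0.017,0.003,0.03,0,0.2,0,0,0,0]
}}

```text
clock: 22.4
position: [0.483, -0.0206, 0.2063]
ee_rot: [-3.036, 0.08, -0.792]
force: [-0.1, 0.4, -1.0]
width: 0.868
```

```bash
python3 st.py; python3 - <<'E'
from h import *
s=arm.observe();M=R.from_rotvec(s['ee_rot']).as_matrix();p=s['position']
for t in [(.498,-.0215,.2035),(.512,-.0225,.2005)]:
    t=np.array(t);d=M.T@(t-p);p=t;print((d/.4).round(4))
E
```

```text
22.4 q [ 0.817  0.064 -0.934  2.306  0.374  0.309 -2.055] p [ 0.483  -0.0206  0.2063] w 0.868 F [-0.1  0.4 -1. ]
[[ 0.871 -0.049  0.488]
 [-0.05  -0.999 -0.01 ]
 [ 0.488 -0.016 -0.873]]
[0.0294 0.0005 0.0245]
[0.027  0.0009 0.0237]
```

Call:
{"op": "apply_moves", "data": {
  "targets": [0.2,0.029,0.001,0.0245,0,0.2,0,0,0,0]
}}

```text
clock: 22.65
position: [0.498, -0.0215, 0.2037]
ee_rot: [-3.036, 0.08, -0.793]
force: [-1.2, 1.5, -1.3]
width: 0.872
```

```bash
python3 st.py; python3 -c "
from h import *
c=snap('scene','s8');crop('pics/s8.png','pics/s8c.png',240,180,80,80,7)"
```

```text
22.65 q [ 0.765  0.101 -0.901  2.284  0.477  0.318 -2.155] p [ 0.498  -0.0215  0.2037] w 0.872 F [-1.2  1.5 -1.3]
[[ 0.871 -0.048  0.489]
 [-0.05  -0.999 -0.01 ]
 [ 0.489 -0.016 -0.872]]
```

View pics/s8c.png

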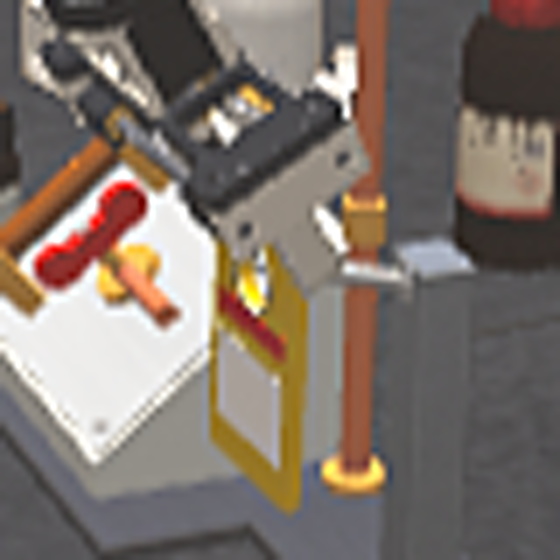

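Call:
{"op": "apply_moves", "data": {
  "targets": [0.2,0.027,0.001,0.0235,0,0.2,0,0,0,0]
}}

```text
clock: 22.95
position: [0.5117, -0.0226, 0.2006]
ee_rot: [-3.036, 0.08, -0.793]
force: [-0.1, 0.2, -0.9]
width: 0.871
```

```bash
python3 st.py; python3 -c "
from h import *
c=snap('scene','s9');crop('pics/s9.png','pics/s9c.png',240,180,80,80,7)
c=snap('top','t9');crop('pics/t9.png','pics/t9c.png',250,180,100,80,7)"
```

```text
22.95 q [ 0.718  0.133 -0.866  2.265  0.553  0.325 -2.227] p [ 0.5117 -0.0226  0.2006] w 0.871 F [-0.1  0.2 -0.9]
[[ 0.871 -0.049  0.489]
 [-0.05  -0.999 -0.01 ]
 [ 0.488 -0.016 -0.872]]
```

View pics/s9c.png

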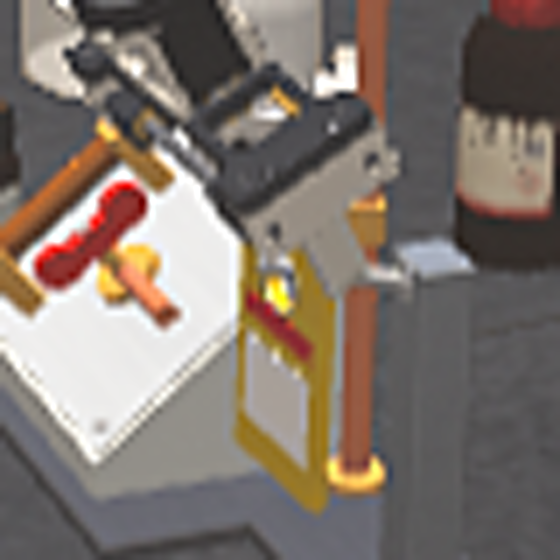

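View pics/t9c.png

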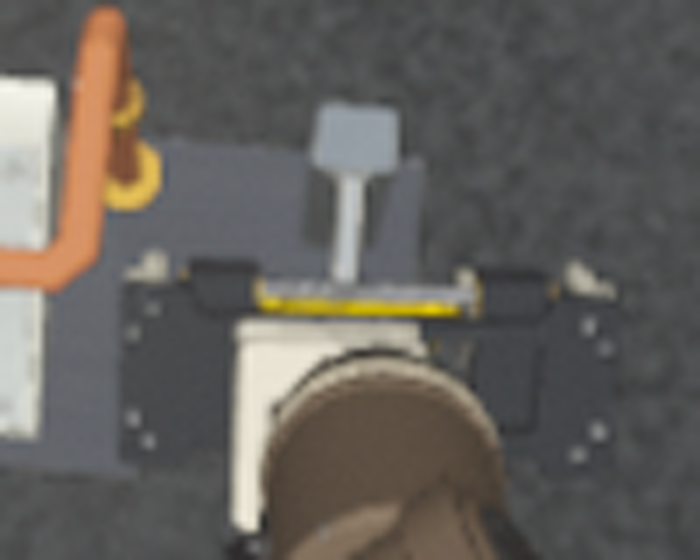

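Call:
{"op": "apply_moves", "data": {
  "targets": [0.2,0.02,0.001,0.0155,0,0.2,-0.006,0,0.011,0,0.2,0,0,0,0]
}}

```text
clock: 23.42
position: [0.5217, -0.0233, 0.194]
ee_rot: [-3.036, 0.08, -0.793]
force: [0.7, 0.3, -0.4]
width: 0.872
```

```bash
python3 st.py; python3 -c "
from h import *
c=snap('scene','s10');crop('pics/s10.png','pics/s10c.png',240,180,80,80,7)
c=snap('wrist','g10')"
```

```text
23.425 q [ 0.665  0.161 -0.823  2.257  0.63   0.32  -2.301] p [ 0.5217 -0.0233  0.194 ] w 0.872 F [ 0.7  0.3 -0.4]
[[ 0.871 -0.049  0.489]
 [-0.05  -0.999 -0.01 ]
 [ 0.489 -0.016 -0.872]]
```

View pics/s10c.png

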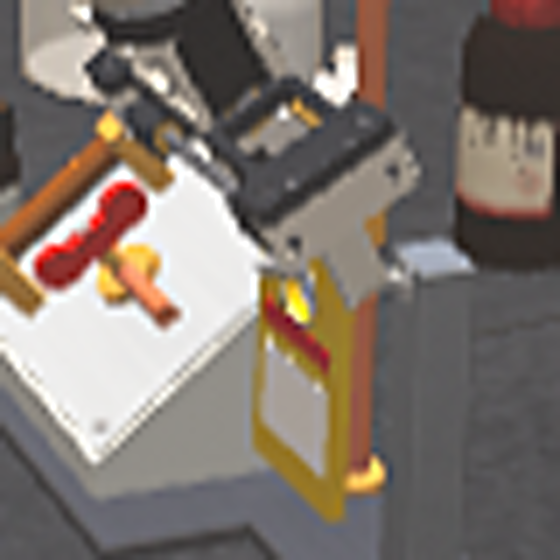

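View pics/g10.png

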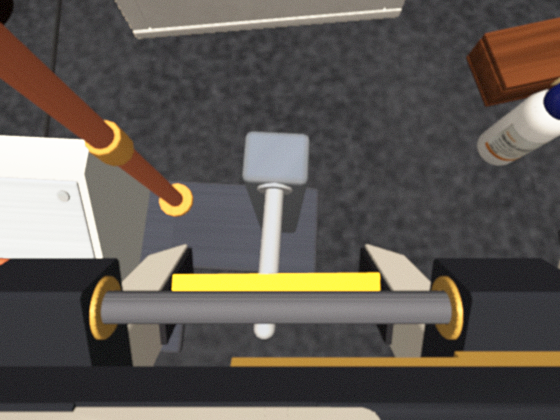

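Call:
{"op": "apply_moves", "data": {
  "targets": [0,0,0,0,0,0,0,0,0,0,0,0,0,0,0,0,0,0,0,0]
}}

```text
clock: 24.02
position: [0.5219, -0.0237, 0.1939]
ee_rot: [-3.036, 0.081, -0.793]
force: [0.9, 0.4, 0.6]
width: 0.999
```

```bash
python3 st.py; python3 -c "
from h import *
c=snap('scene','s11');crop('pics/s11.png','pics/s11c.png',240,180,80,80,7)
c=snap('wrist','g11')"
```

```text
24.025 q [ 0.665  0.161 -0.823  2.257  0.631  0.321 -2.302] p [ 0.5219 -0.0237  0.1939] w 0.999 F [0.9 0.4 0.6]
[[ 0.871 -0.049  0.489]
 [-0.051 -0.999 -0.01 ]
 [ 0.488 -0.016 -0.872]]
```

View pics/g11.png

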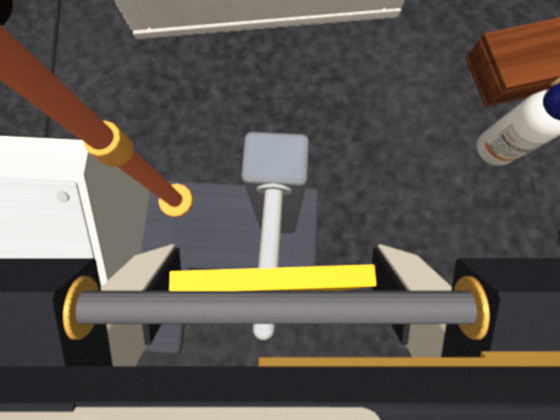

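View pics/s11c.png

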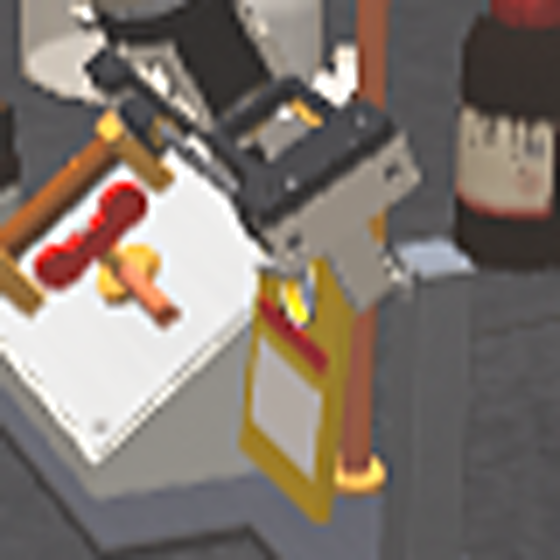

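Call:
{"op": "apply_moves", "data": {
  "targets": [0,0,-0.003,0,0,0,0,0,-0.03,0,0,0,0,-0.04,0,0,0,0,-0.06,0,0,0,0,-0.08,0,0,0,0,-0.1,0,0,0,0,-0.1,0,0,0,0,0,0]
}}

```text
clock: 25.12
position: [0.4447, -0.0226, 0.3344]
ee_rot: [3.034, -0.085, 0.796]
force: [0.7, -0.7, -0.2]
width: 1.004
```

```bash
python3 st.py; python3 -c "
from h import *
c=snap('scene','s12');crop('pics/s12.png','pics/s12c.png',230,170,110,110,6)
c=snap('wrist','g12');snap('top','t12')"
```

```text
25.125 q [ 1.003 -0.289 -0.815  2.146 -0.414  0.715 -1.223] p [ 0.4447 -0.0226  0.3344] w 1.004 F [ 0.7 -0.7 -0.2]
[[ 0.87  -0.053  0.491]
 [-0.051 -0.999 -0.017]
 [ 0.491 -0.01  -0.871]]
```

View pics/g12.png

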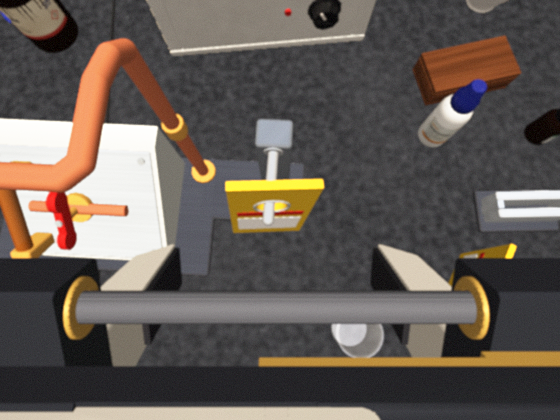

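View pics/s12c.png

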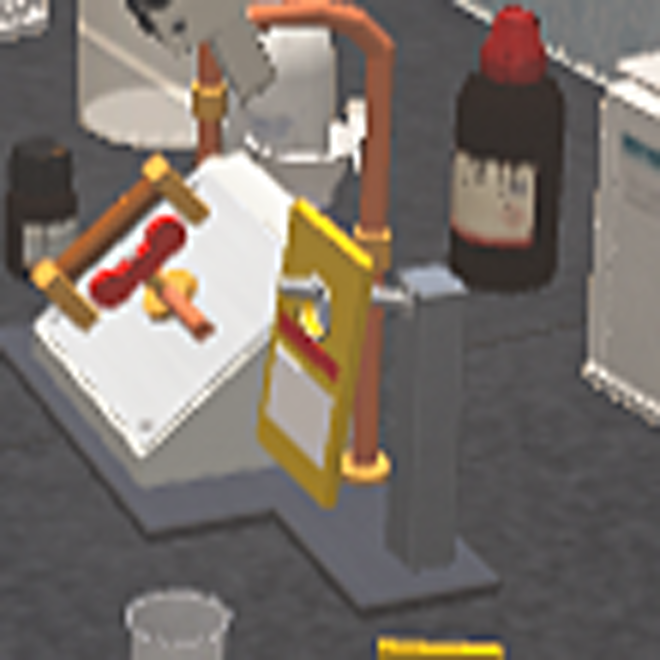

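Call:
{"op": "apply_moves", "data": {
  "targets": [0,0,0,-0.05,0,0,0,0,-0.05,0,0,0,0,0,0,0,0,0,0,0,0,0,0,0,0,0,0,0,0,0,0,0,0,0,0,0,0,0,0,0,0,0,0,0,0,0,0,0,0,0,0,0,0,0,0,0,0,0,0,0,0,0,0,0,0,0,0,0,0,0,0,0,0,0,0,0,0,0,0,0]
}}

```text
clock: 27.28
position: [0.4247, -0.0217, 0.3664]
ee_rot: [3.039, -0.085, 0.79]
force: [-0.1, -0.5, -0.2]
width: 1.0
```

```bash
python3 st.py; python3 -c "
from h import *
c=snap('scene','s13');crop('pics/s13.png','pics/s13c.png',230,170,110,110,6)
a=cv2.imread('pics/s12.png');c=snap('wrist','g13');snap('scene','s14');b=cv2.imread('pics/s14.png');a=cv2.imread('pics/s13.png');print(np.abs(a[195:265,270:295].astype(int)-b[195:265,270:295]).mean())"
```

```text
27.275 q [ 0.969 -0.356 -0.717  2.108 -0.445  0.838 -1.179] p [ 0.4247 -0.0217  0.3664] w 1.0 F [-0.1 -0.5 -0.2]
[[ 0.872 -0.052  0.486]
 [-0.052 -0.999 -0.014]
 [ 0.486 -0.013 -0.874]]
0.46895238095238095
```

View pics/g13.png

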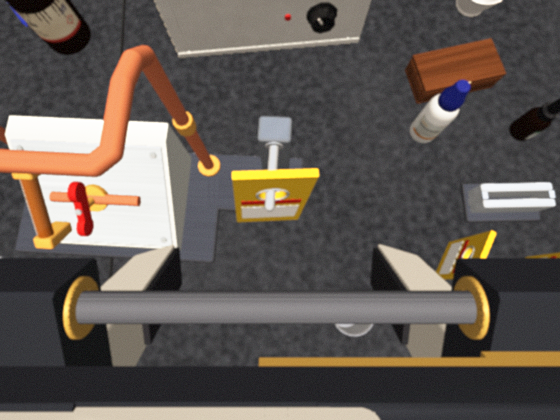

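View pics/s13c.png

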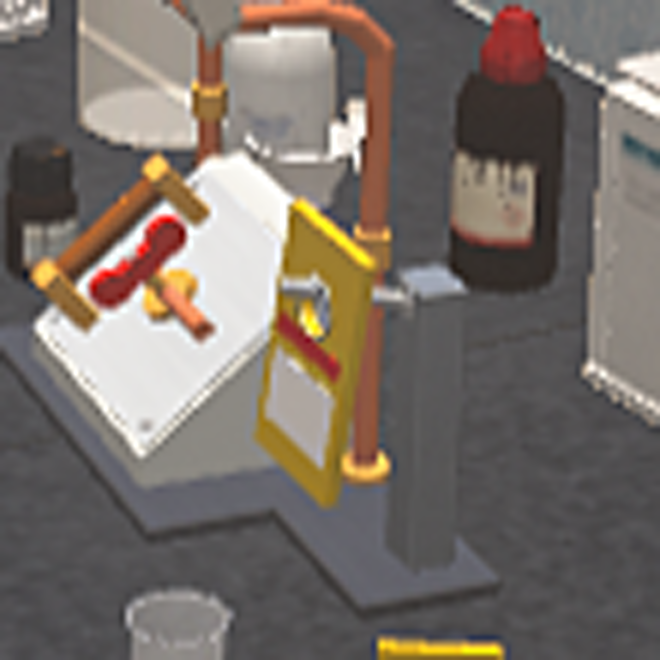

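View pics/s14.png

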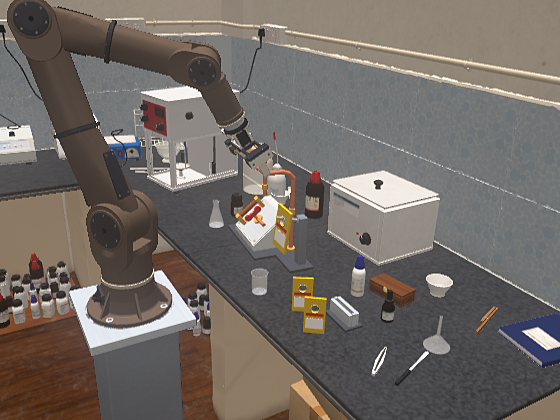

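```bash
python3 -c "
from h import *
c=ld('g13');S=lambda u,v:(230+u/6,170+v/6)
r={}
for n,a,b in [('TL',S(293,200),(232,180)),('TR',S(362,270),(312,178)),('BL',S(259,437),(237,222)),('BR',S(328,505),(298,219))]:
  x,e=tri([('scene',a),('',b,c)]);r[n]=x;print(n,x.round(4),np.round(e[0],4))
v=(r['TL']+r['TR']-r['BL']-r['BR'])/2;print(np.linalg.norm(v),'tilt',np.arccos(v[2]/np.linalg.norm(v)))
top=(r['TL']+r['TR'])/2;hole=top-v/np.linalg.norm(v)*.046;print('hole',hole,hole-np.array([.529,-.024,.182]))
h,X,Y,Z=np.load('st.npy');
for k in(-1,1): print('closed end',proj('',h+k*.031*X+Z*.01,c))
"; python3 -c "
from h import *
crop('pics/g13.png','pics/g13c.png',20,150,180,110,4)"
```

```text
TL [0.5145 0.0145 0.2271] 0.0013
TR [ 0.5157 -0.0603  0.2143] 0.0008
BL [0.5035 0.0276 0.0781] 0.002
BR [ 0.5035 -0.053   0.0724] 0.0013
0.14626046892967048 tilt 0.10582117663188202
hole [ 0.51146822 -0.01970912  0.17494976] [-0.01753178  0.00429088 -0.00705024]
closed end [ 82.12726638 235.11917647]
closed end [ 70.67898468 189.82404991]
```

View pics/g13c.png

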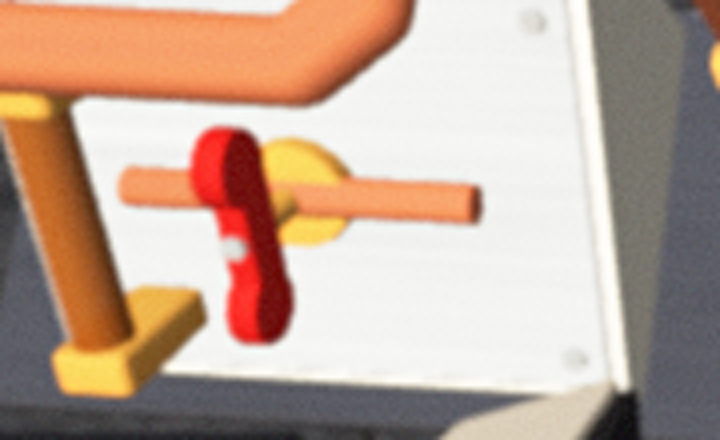

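```bash
python3 -c "
from cell import arm
print(arm.sign_off())"
```

```text
the job is handed in; nothing more can be done
None
```

The butterfly handle is closed and the yellow tag hangs on the peg. I handed the job in at about 27.5 s; no verdict is reported at hand-in.

- **Handle:** the moves cannot tilt the tool directly. I got about 36–39° of tilt by driving the arm up against a wrist joint limit. I then pushed the right-hand wing round to its stop with shut fingers. The resisting force rose to 11 N at the stop. Close-up pictures afterwards show the wings square across the line, within about 1° by eye. I never worked near the sight glass.
- **Tag:** pulling the arm inwards only took the tilt down to about 29°, so I could not grip the tag across its thickness as suggested. I gripped it across its 80 mm width by the side edges, lifted it out of the rack, threaded it over the peg and let go.
- **Last checks:**
  - The peg passes through the hole, with the hole centre about 19 mm from the peg's middle and about 4 mm off sideways. That is triangulated to a few mm; the tag's height came out at 146 mm against the true 150.
  - The tag leans 0.11 rad and showed no change between two successive pictures.
  - The gripper is open, about 0.2 m from the tag, and the measured force is near zero.
  - The beaker, flask and bottles are upright and look unmoved in the scene picture; I did not measure their positions.

No check failed.

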